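# Lay the dropper bottle in the sloped cradle and close the keeper

### The arm

A 7-joint arm with a two-finger parallel gripper is mounted at the origin on the work surface; the furniture and walls round the work are solid. World frame = base frame: x ahead of the robot, y to its left, z up, the work surface at z = 0. Lengths are in mm, angles in rad, forces in N, time in s.
With the tool pointing down it reaches from about 425 to 875 mm from the base axis. Payload 8.4 kg.
Tool frame: the origin (TCP) lies between the finger pads; the fingertips stand ctrl.tip_reach ahead of it and the grasp point (between the pads) lies 11 mm behind it (ctrl.tip_reach is the distance from the TCP to the fingertips, in mm); y points along the fingers, z is the direction in which the jaws open and shut, and the axes are right-handed (so a half turn about y gives the same grasp; the last joint's range is limited). The gripper opens to 85 mm and grips with 20 to 120 N. Pads are 22 mm wide; open, the fingers measure 114 mm over their backs; the gripper's body (76 mm by 85 mm) begins 54 mm behind the grasp point. The pads swing forward as they close: fully open they stand 13 mm farther back than shut.
Start: joints at [-0.099, 0.333, 0.04, 1.465, -0.013, 1.343, -0.059], TCP at [649.973, -0.013, 239.308] pointing down, gripper open.
Joint ranges: [-2.58, 2.58], [-0.38, 2.09], [-1.3, 1.39], [0.25, 2.4], [-1.5, 4.64], [0.08, 2.09], [-2.65, 2.65]. Speed limits (rad/s): [2.22, 2.22, 2.79, 2.79, 3.14, 3.14, 3.14].

### API

Orientations are given as a unit quaternion [w, x, y, z].
In Python, from rig import status, get_image, camera_info, ctrl, trace gives the robot as it stands.
- The arm moves only by the tool drive_tool, never from a script. Its argument "deltas" is a list of rows, each a list of 6 numbers: the shift along the tool's x, y, z in mm, then the turn, a rotation vector about the tool's x, y, z in rad. A call has 1 to 12 rows; each row shifts and turns the commanded pose from where the row before left it, along the tool's axes as they then stand; what a row does not reach is not made up. A row lasts 1/10 s, in which the tool goes at most 50 mm and 8.59 degrees, less where a joint would pass 70% of its speed; a pose out of reach is approached as far as the arm can. A call is refused whole if a number of a shift passes 50 or a number of a turn 0.15, either way. A call with a gripper value outside its range is refused whole. "jaw" is the closure, from 0 (fully open) to 1 (shut), set as the call begins (left out, the last holds). The fingers move at their own pace and stop on an object; "squeeze" is the grip in N (left out, the last holds). Time passes only in rows, so rows that do not move let the fingers close. It gives the time, the measured TCP pose, the force and the opening at its end, in the units of the state.
- status.observe(): the state, without advancing time (a new reading comes with each control period).
- get_image(name): name is "scene" or "side" or "wrist"; returns the picture (384x512x3 uint8, red, green, blue); there is no depth.
- camera_info(name): a dict with "fx", "fy", "cx", "cy" (pixels), "dist" ([k1, k2, p1, p2, k3] as OpenCV has them; the pictures are not rectified), "R" (3x3) and "t" (3): a world point X has camera coordinates R X + t. Camera axes: x right, y down, z forward; pixel columns grow to the right and rows downward; lengths in mm; the calibration is good to about 2 mm. A picture is of the moment at which its call begins: read the wrist's pose just before it. camera_info takes no time and is no camera call; for the wrist camera it gives the pose at the moment of the call.
- ctrl.sign_off(): hands the job in, once; it reports no verdict.
Trained networks look in the newest picture that a camera, given by its name, has taken for a name from the list of things; names that differ only in an ending like _2 or _b are one class to them, and where a whole thing is asked for, a point or a joint stands for the part that bears it (a point fixed in the world has none). Each returns a list of dicts, best first, with "score" (0 to 1); they miss things now and then, are a little off and sometimes report something else, mostly with a low value. They report only what shows in the picture. A call takes as long as a camera call.
- trace(camera, query): "mask" (384x512 bool, what is visible of it) and "rect" ([left, top, width, height] in pixels, round what is visible of it).
The state is a dict: "time_s": time; "qpos": joint angles; "qvel": joint speeds; "joint_efforts": joint torques, N m; "tool_pos": TCP position; "tcp_rot": TCP orientation; "wrist_force": force on the tool from outside, world axes, zero at the start; "moment": the same for the moment, N m; "grip_width": finger opening in mm.
Only numpy, scipy, OpenCV 4.12 (cv2) and the standard library are available. Lean on these libraries where they do the work, as an engineer would, in place of code of your own. Each camera call takes 0.05 s, during which the arm holds its last target.

### The job

Pick up the larger of the two dropper bottles, lower it (do not drop it) onto its side in the sloped V cradle of the stand, with its base close up against the end stop and its cap at the raised end, and let go. Then swing the stand's keeper arm over the bottle until it is fully closed. Do not let the bottle topple onto the table, and leave the small bottle and the timer where they are.

Things in the scene. Friction and masses are not known exactly. Their poses are not given: they have to be found in the camera images.
- large_bottle: The larger of two brown dropper bottles with black caps, loose, about 60 g, standing upright at the start. Round body 35 mm in diameter, straight to about 50 mm up, then a shoulder to 65 mm; cap 22 mm in diameter; 85 mm tall in all. Origin: centre of the underside of its base; z points from base to cap.
- small_bottle: Smaller brown dropper bottle of the same shape, 29 mm in diameter, 62 mm tall, a bystander standing upright; it may stand on either side of the larger one. Origin: centre of its underside, z up.
- timer: White lab timer, 66 x 70 x 30 mm, a bystander lying on the table. Origin: centre of its underside.
- bottle_stand: The stand, fixed to the table: grey base plate 150 (x) x 145 (y) x 8 mm, the V cradle along its middle, the keeper's post. Origin: centre of the plate's underside, z up. Its -x side is the end where the cap belongs. The 10 mm thick keeper post rises at x = +25, y = +58 mm to z = 87 mm; it is the keeper's hinge axis.
- cradle: Fixed aluminium V trough on the stand, 60 mm long, 27 mm wide (fingers pass beside it). Its frame is the seated bottle's place: origin on the bottle's axis at the end stop's face, 62 mm over the table; -x runs up it (15 degrees) the way the cap must point; y level across; z up, square to the trough. V faces touch the bottle 35 degrees either side of below; the stop ends 7 mm above the axis.
- keeper (a joint): Angle of the keeper arm about its upright post, rad: 0 is fully closed (at its stop, the arm level across the bottle near its base, about 4 mm above it); it grows as the arm swings open, anticlockwise from above, to about 1.5 when parked pointing to the stand's +x. It stays where it is left, with slight friction.
- keeper_knob (a point): Middle of the black round knob (13 mm in diameter, 22 mm tall) standing on the free end of the keeper arm, 70 mm from the hinge axis. The point is 12 mm above the arm's top and 10 mm below the knob's top. The arm is 10 mm wide, 8 mm thick, its underside 87.5 mm over the table. Closed, the knob is at x = +25, y = -12 mm in the stand's frame.

How it is judged (in metres and radians):
On the way, in this order (a step that is already met when the one before it is completed fails the run):
1. the bottle is lowered into the cradle in the gripper: on its side in the trough, still held (x of large_bottle in the frame of cradle between -0.018 and 0.006 m and y of large_bottle in the frame of cradle between -0.008 and 0.008 m and z of large_bottle in the frame of cradle between -0.007 and 0.007 m and angle between the z axis of large_bottle and the x axis of cradle, either way round below 0.2 rad and angle between large_bottle's own z axis and vertical below 1.5 rad and contact force between the fingers and large_bottle above 0.2 N), for 0.02 s.
2. the bottle lies in the cradle, let go and at rest, with the keeper still open (x of large_bottle in the frame of cradle between -0.01 and 0.006 m and y of large_bottle in the frame of cradle between -0.006 and 0.006 m and z of large_bottle in the frame of cradle between -0.005 and 0.005 m and angle between the z axis of large_bottle and the x axis of cradle, either way round below 0.12 rad and angle between large_bottle's own z axis and vertical below 1.5 rad and linear speed of large_bottle below 0.02 m/s and angular speed of large_bottle below 0.5 rad/s and contact force between the fingers and large_bottle below 0.05 N and value of joint keeper above 0.8 rad), for 0.2 s.
3. the keeper is closed over the bottle lying in the cradle (x of large_bottle in the frame of cradle between -0.01 and 0.006 m and y of large_bottle in the frame of cradle between -0.006 and 0.006 m and z of large_bottle in the frame of cradle between -0.005 and 0.005 m and angle between the z axis of large_bottle and the x axis of cradle, either way round below 0.12 rad and angle between large_bottle's own z axis and vertical below 1.5 rad and value of joint keeper below 0.12 rad), for 0.2 s.
At the end, for the whole second after the job is handed in: The larger bottle lies at rest and released in the V cradle: its base within 10 mm of the end stop, its axis within 6 mm of the cradle's axis sideways and 5 mm in height and within 7 degrees in direction, cap at the raised end; the keeper arm is within 0.12 rad (7 degrees) of fully closed (all of step 3 and linear speed of large_bottle below 0.02 m/s and angular speed of large_bottle below 0.5 rad/s and contact force between the fingers and large_bottle below 0.05 N); the robot touches nothing.
It fails at once if the bottle topples onto the table (angle between large_bottle's own z axis and vertical above 1 rad and height (world z) of large_bottle below 0.03 m).
It fails at once if the small bottle is moved by over 20 mm or tipped (distance of small_bottle from where it was at the start of the episode above 0.02 m or angle between small_bottle's own z axis and vertical above 0.4 rad).
It fails at once if the timer is moved by over 20 mm (distance of timer from where it was at the start of the episode above 0.02 m).
It also fails if it takes over 48 s, if anything falls off the work surface, if the arm or the gripper's body presses on something with over 40 N, if the wrist force passes 120 N, or if a joint passes its speed limit or range.

## Working session

There is one attempt and no reset: what is moved stays moved. The work goes in short steps, Python scripts to look and compute and a tool call to move; the robot and the scene stay as the last step left them, time stands still between calls to the robot, and variables do not carry over. Pictures are saved under pics/ and viewed, and the job is handed in when it is done.

Besides the shell and the picture viewer there is one more tool, called by a JSON object that holds its "method" and its "body". drive_tool: Moves the arm, as the interface text tells. Its arguments: {"type":"object","properties":{"deltas":{"type":"array","items":{"type":"array","items":{"type":"number"}}},"jaw":{"type":"number"},"squeeze":{"type":"number"}},"required":["deltas"]}

```bash
ls; mkdir -p pics; python3 - <<'E'
from rig import status, get_image, camera_info, ctrl, trace
import cv2,numpy as np
print(status.observe(), ctrl.tip_reach)
for n in ["scene","side","wrist"]:
    im=get_image(n); cv2.imwrite(f"pics/{n}0.png",im[:,:,::-1])
    c=camera_info(n); print(n,{k:np.round(v,3).tolist() for k,v in c.items()})
    for q in ["large_bottle","small_bottle","timer","bottle_stand","cradle","keeper","keeper_knob"]:
        print(q,[(round(d['score'],2),d['rect']) for d in trace(n,q)][:3])
E
```

```text
pics
{'time_s': 0.0, 'qpos': array([-0.0992201 ,  0.33390925,  0.03987209,  1.46624801, -0.01341599,
        1.34329566, -0.05853912]), 'qvel': array([-0.00121688,  0.00196992,  0.00056099, -0.00020761, -0.00037841,
        0.00187407, -0.0004945 ]), 'joint_efforts': array([ 4.63630895e-04, -6.58554840e+01,  1.36586554e+00, -4.05554795e+01,
        1.68904377e-02,  1.27170872e-02, -1.99809978e-05]), 'tool_pos': array([ 6.49568573e+02, -7.33716190e-03,  2.38433672e+02]), 'tcp_rot': array([-0.49956938,  0.50041134, -0.50038413,  0.49963452]), 'wrist_force': array([ 0.36654819, -0.29759011, -0.63843992]), 'moment': array([-0.02981221,  0.02149811,  0.07248976]), 'grip_width': 85.13077877464806} 8.0
scene {'fx': 387.87, 'fy': 387.87, 'cx': 252.677, 'cy': 197.765, 'dist': [-0.102, 0.0, 0.0, 0.0, 0.0], 'R': [[-0.724, -0.689, 0.01], [-0.342, 0.347, -0.873], [0.598, -0.636, -0.487]], 't': [480.957, 128.385, 818.997]}
large_bottle [(0.53, [226.8, 163.6, 86.8, 63.6])]
small_bottle [(0.82, [140.0, 219.0, 19.5, 28.1])]
timer [(0.86, [279.6, 230.1, 34.3, 20.3])]
bottle_stand [(0.91, [226.0, 166.1
[... 505 characters left out ...]

timer [(0.59, [307.1, 231.7, 41.2, 22.5])]
bottle_stand [(0.64, [234.8, 160.3, 77.7, 72.9])]
cradle [(0.57, [252.8, 191.4, 27.5, 12.9])]
keeper [(0.48, [274.7, 166.2, 40.3, 13.0])]
keeper_knob [(0.64, [305.2, 233.4, 43.1, 22.4]), (0.46, [274.2, 163.9, 37.8, 18.0])]
wrist {'fx': 303.815, 'fy': 303.815, 'cx': 249.915, 'cy': 191.459, 'dist': [-0.036, 0.0, 0.0, 0.0, 0.0], 'R': [[1.0, -0.001, 0.002], [-0.001, -0.961, 0.277], [0.001, -0.277, -0.961]], 't': [-651.107, -35.13, 377.086]}
large_bottle []
small_bottle []
timer []
bottle_stand [(0.7, [0.7, 0.0, 172.7, 113.1])]
cradle [(0.65, [17.7, 0.0, 79.7, 50.1])]
keeper [(0.98, [1.8, 81.3, 51.5, 20.4])]
keeper_knob [(0.86, [0.0, 78.2, 53.2, 22.8])]
```

```bash
python3 - <<'E'
import cv2,numpy as np
a=cv2.imread("pics/scene0.png");b=cv2.imread("pics/side0.png");w=cv2.imread("pics/wrist0.png")
cv2.imwrite("pics/a.png",cv2.resize(a[130:280,120:340],None,fx=3.6,fy=3.6))
cv2.imwrite("pics/b.png",cv2.resize(b[130:300,120:370],None,fx=3.2,fy=3.2))
E
```

```text
(no output)
```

View pics/a.png

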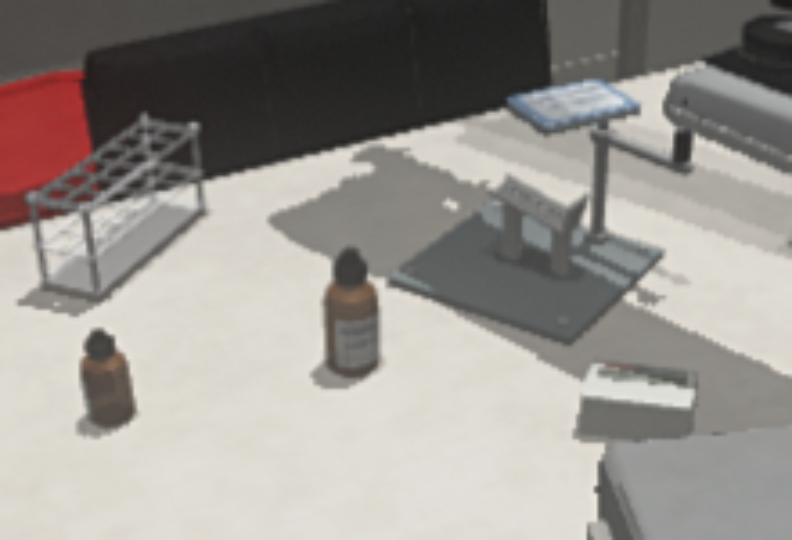

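View pics/b.png

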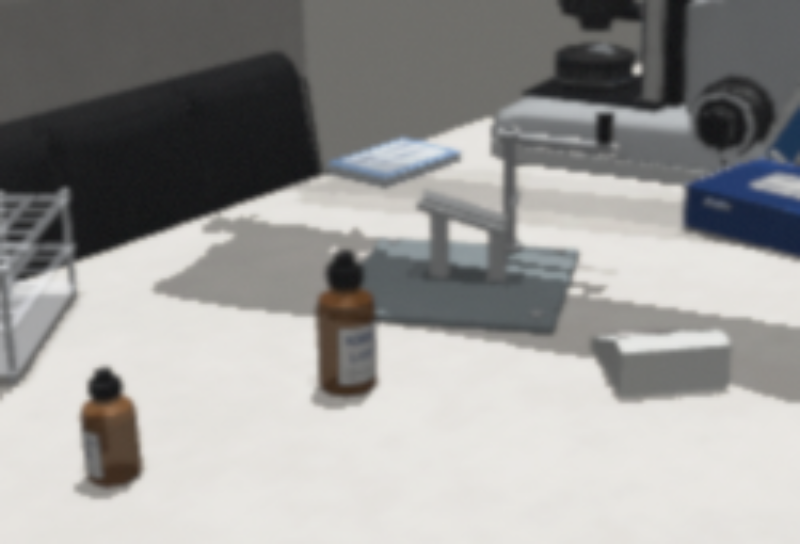

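View pics/wrist0.png

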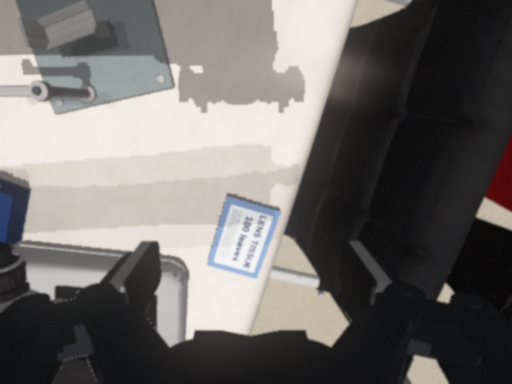

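View pics/scene0.png

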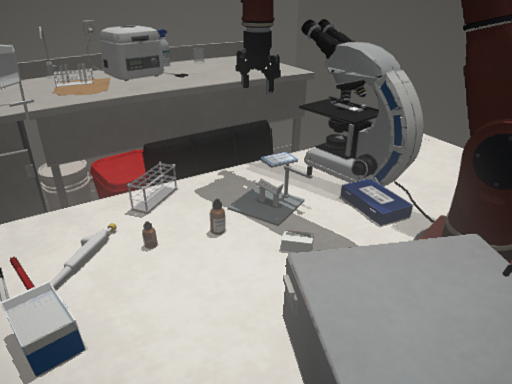

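```bash
cat > h.py <<'E'
import numpy as np,cv2
from scipy.optimize import least_squares
def proj(c,X):
    X=np.atleast_2d(X).astype(float)
    return cv2.projectPoints(X,cv2.Rodrigues(np.array(c['R']))[0],np.array(c['t'],float),np.array([[c['fx'],0,c['cx']],[0,c['fy'],c['cy']],[0,0,1]]),np.array(c['dist'],float))[0].reshape(-1,2)
def stand2w(p,X):
    X=np.atleast_2d(X).astype(float);c,s=np.cos(p[2]),np.sin(p[2])
    return np.c_[p[0]+c*X[:,0]-s*X[:,1],p[1]+s*X[:,0]+c*X[:,1],X[:,2]]
E
python3 - <<'E'
from h import *
from rig import camera_info,status
C={n:camera_info(n) for n in ["scene","side","wrist"]}
for n in C: print(n,-np.array(C[n]['R']).T@C[n]['t'])
# stand points. plate corners; keeper knob depends on angle q
P=lambda x,y,z:(x,y,z)
ang=None
obs=[("scene",(-75,-75,0),None)]
kn=lambda q:(25+70*np.cos(-np.pi/2+q),58+70*np.sin(-np.pi/2+q),107.5)
cor={'a':(75,72.5,8),'b':(75,-72.5,8),'c':(-75,-72.5,8),'d':(-75,72.5,8)}
O=[("scene",'c',228.3,207.2),("scene",'b',278.9,225),("scene",'a',304.4,200),("scene",'pt',287.2,163.3),("scene",'pb',286.1,196.1),("scene",'k',309.4,170.8),
("side",'b',293.4,233.1),("side",'a',301.2,208.1),("side",'k',309,170),("side",'pt',279.4,170),("side",'pb',278.8,207.5),
("wrist",'d',173,87),("wrist",'c',153,0),("wrist",'pt',40,91),("wrist",'pb',92,95)]
def pts(p): return dict(cor,pt=(25,58,87),pb=(25,58,8),k=kn(p[3]))
def res(p):
    d=pts(p);r=[]
    for n,k,u,v in O: r+=list(proj(C[n],stand2w(p,d[k]))[0]-(u,v))
    return np.array(r)
best=None
for y0 in [0,1.57,3.14,-1.57]:
    s=least_squares(res,[450,200,y0,1.5],loss='soft_l1')
    print(y0,s.cost,s.x)
    if best is None or s.cost<best.cost: best=s
for o,r in zip(O,res(best.x).reshape(-1,2)): print(o,r.round(1))
p=best.x;np.save('stand.npy',p)
# bottles: fit axis point w/ base & top in scene, side
def bot(ob,h):
    def f(q): return np.concatenate([proj(C[n],[(q[0],q[1],z)])[0]-(u,v) for n,z,u,v in ob])
    s=least_squares(f,[500,300]);print(s.x,s.fun.round(1))
# axis midpoints: base centre, cap top centre (crop px)
S=lambda x,y:(120+x/3.6,130+y/3.6); D=lambda x,y:(120+x/3.2,130+y/3.2)
bot([("scene",0,*S(354,370)),("scene",85,*S(350,250)),("side",0,*D(348,388)),("side",85,*D(346,254))],85)
bot([("scene",0,*S(112,420)),("scene",62,*S(99,331)),("side",0,*D(113,478)),("side",62,*D(105,371))],62)
bot([("scene",15,*S(636,400)),("side",15,*D(664,362))],0)
E
```

```text
scene [-97.72766473 807.7246731  506.54589036]
side [ 112.29178782 1002.74012165  370.50955999]
wrist [650.58328583  70.38394588 373.02240719]
0 91.11207759906277 [475.95292601 144.24052433 -15.53355285   7.61575503]
1.57 91.11207760022425 [475.95285245 144.24054344  22.16556028 522.83694843]
3.14 91.11207759994193 [475.9528629  144.24054259   3.31600421   1.33256854]
-1.57 91.11207759907376 [ 475.95291126  144.24052714 -128.63088814  -30.08335741]
('scene', 'c', 228.3, 207.2) [-1.3 -2.8]
('scene', 'b', 278.9, 225) [-1.3 -2.6]
('scene', 'a', 304.4, 200) [ 0.9 -2.1]
('scene', 'pt', 287.2, 163.3) [0.5 4.7]
('scene', 'pb', 286.1, 196.1) [ 0.1 -1.2]
('scene', 'k', 309.4, 170.8) [-0.2 -1.3]
('side', 'b', 293.4, 233.1) [-2.1 -1.6]
('side', 'a', 301.2, 208.1) [ 0.3 -0.8]
('side', 'k', 309, 170) [-0.5 -0.3]
('side', 'pt', 279.4, 170) [-0.2  5.1]
('side', 'pb', 278.8, 207.5) [0.3 0.4]
('wrist', 'd', 173, 87) [-0.4  3.4]
('wrist', 'c', 153, 0) [-12.7 -51.9]
('wrist', 'pt', 40, 91) [2.  0.7]
('wrist', 'pb', 92, 95) [-5.8 -0.9]
[470.82834826 319.18587582] [-0.2 -1.3 -0.4  0.1  0.8  0.7 -0.1  0.1]
[536.05728448 460.36465717] [-0.4 -1.3 -0.4 -0.3  0.8  0.8  0.   0.2]
[303.88812413 241.39592075] [-0.4  0.5  0.3 -0.8]
```

```bash
cat >> h.py <<'E'
from scipy.spatial.transform import Rotation as Ro
def tgt(heading,pitch):
    """tool R: approach y in plane of heading, 'pitch' rad below horizontal; jaw z horizontal"""
    u=np.array([np.cos(heading),np.sin(heading),0]);y=u*np.cos(pitch)-np.array([0,0,1])*np.sin(pitch)
    z=np.array([np.sin(heading),-np.cos(heading),0]);x=np.cross(y,z)
    return np.c_[x,y,z]
def plan(p0,R0,p1,R1,n,show=True):
    w=(Ro.from_matrix(R0.T@R1)).as_rotvec()/n
    rows=[];R=R0.copy();p=np.array(p0,float)
    for i in range(n):
        d=R.T@(np.array(p1)-p)/(n-i)
        r=np.r_[d.round(0 if abs(d).max()>15 else 1),w.round(3)]
        rows.append(r.tolist()); p=p+R@r[:3]; R=R@Ro.from_rotvec(r[3:]).as_matrix()
    if show:
        print(str(rows).replace('-0.0,','0,').replace('.0,',',')); print('end',p.round(1),'err',(np.array(p1)-p).round(1),'rot err',Ro.from_matrix(R.T@R1).magnitude().round(4), 'max',np.abs(rows).max(0))
    return rows
def now():
    from rig import status
    s=status.observe();q=s['tcp_rot'];return s['tool_pos'],Ro.from_quat([q[1],q[2],q[3],q[0]]).as_matrix(),s
E
python3 - <<'E'
from h import *
p,R,s=now();print(R.round(3))
plan([649.97,0,239.3],R,[430,170,290],tgt(np.radians(34),np.pi/2),9)
E
```

```text
[[-0. -0.  1.]
 [-1.  0. -0.]
 [-0. -1. -0.]]
[[-19, -6, -24, 0, 0.109, -0.0], [-16, -6, -26, 0, 0.109, -0.0], [-13, -6, -28, 0, 0.109, -0.0], [-10, -5, -29, 0, 0.109, -0.0], [-7, -6, -30, 0, 0.109, -0.0], [-3, -5, -31, 0, 0.109, -0.0], [0, -6, -31, 0, 0.109, -0.0], [3, -5, -31, 0, 0.109, -0.0], [7, -6, -30, 0, 0.109, -0.0]]Traceback (most recent call last):
  File "<stdin>", line 3, in <module>
  File "h.py", line 23, in plan
    print(str(rows).replace('-0.0,','0,').replace('.0,',',')); print('end',p.round(1),'err',(np.array(p1)-p).round(1),'rot err',Ro.from_matrix(R.T@R1).magnitude().round(4), 'max',np.abs(rows).max(0))
                                                                                                                                ^^^^^^^^^^^^^^^^^^^^^^^^^^^^^^^^^^^^^^^^
AttributeError: 'float' object has no attribute 'round'
```

{"method": "drive_tool", "body": {"deltas": [[-19,-6,-24,0,0.109,0],[-16,-6,-26,0,0.109,0],[-13,-6,-28,0,0.109,0],[-10,-5,-29,0,0.109,0],[-7,-6,-30,0,0.109,0],[-3,-5,-31,0,0.109,0],[0,-6,-31,0,0.109,0],[3,-5,-31,0,0.109,0],[7,-6,-30,0,0.109,0],[0,0,0,0,0,0],[0,0,0,0,0,0]]}}

```text
time_s: 2.3
tool_pos: [430.1, 169.7, 290.8]
tcp_rot: [-0.207, 0.206, -0.676, 0.676]
wrist_force: [0.8, -1.1, -0.1]
grip_width: 85.1
```

```bash
sed -i 's/magnitude().round(4)/magnitude()/' h.py; python3 - <<'E'
from h import *
from rig import *
p,R,s=now();print(p,s['qpos'].round(2));print(R.round(3))
c=camera_info('wrist');im=get_image('wrist');np.savez('w1.npz',im=im,**c)
cv2.imwrite('pics/w1.png',cv2.resize(im[:,:,::-1],(800,600)))
for q in ["large_bottle","keeper_knob","cradle","bottle_stand","timer"]:
    print(q,[(round(d['score'],2),d['rect']) for d in trace('wrist',q)][:2])
st=np.load('stand.npy');print(st)
E
```

```text
[430.14529503 169.66800967 290.75630854] [-0.38 -0.07 -0.08  1.81 -0.01  1.4  -1.44]
[[-0.83   0.001  0.558]
 [-0.558  0.    -0.83 ]
 [-0.001 -1.     0.001]]
large_bottle [(0.69, [154.2, 49.4, 36.6, 31.9])]
keeper_knob [(0.64, [283.5, 181.1, 54.4, 68.6])]
cradle [(0.65, [264.9, 118.6, 46.1, 61.1])]
bottle_stand [(0.66, [215.1, 67.6, 136.6, 180.0])]
timer [(0.79, [146.1, 183.6, 51.5, 47.4])]
[475.95292601 144.24052433 -15.53355285   7.61575503]
```

View pics/w1.png

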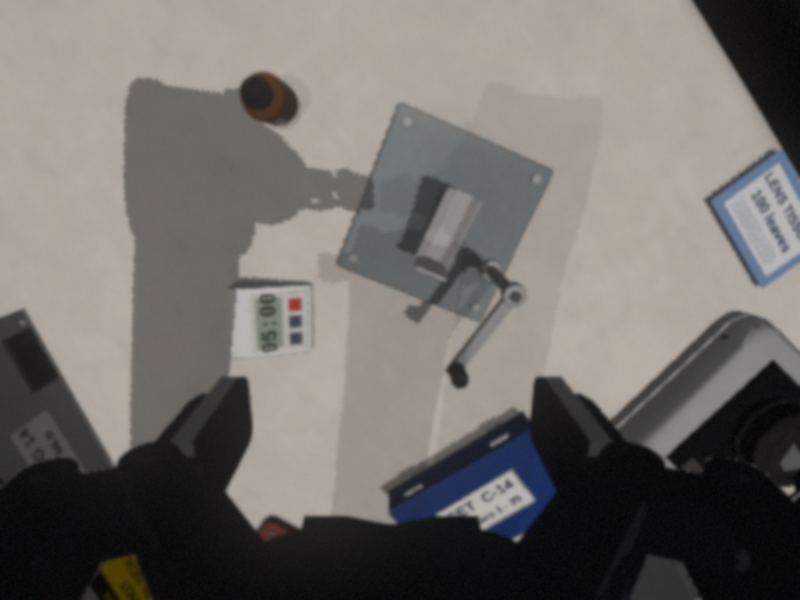

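```bash
python3 - <<'E'
from h import *
from rig import camera_info
d=np.load('w1.npz');C={n:camera_info(n) for n in ["scene","side"]};C['w1']={k:d[k] for k in d.files if k!='im'}
kn=lambda q:(25+70*np.cos(-np.pi/2+q),58+70*np.sin(-np.pi/2+q),107.5)
cor={'a':(75,72.5,8),'b':(75,-72.5,8),'c':(-75,-72.5,8),'d':(-75,72.5,8)}
W=[("w1",k,x*.64,y*.64) for k,x,y in [('c',402,103),('d',552,170),('b',338,264),('pt2',514,295),('pb',490,265),('k',459,376)]]
O=[("scene",'c',228.3,207.2),("scene",'b',278.9,225),("scene",'a',304.4,200),("scene",'pb',286.1,196.1),("scene",'k',309.4,170.8),
("side",'b',293.4,233.1),("side",'a',301.2,208.1),("side",'k',309,170),("side",'pb',278.8,207.5)]
def run(O):
    def res(p):
        dd=dict(cor,pt2=(25,58,96),pb=(25,58,8),k=kn(p[3]));return np.concatenate([proj(C[n],stand2w(p,dd[k]))[0]-(u,v) for n,k,u,v in O])
    s=least_squares(res,[476,144,3.3,1.4],loss='soft_l1');print(s.x)
    for o,r in zip(O,res(s.x).reshape(-1,2)): print(o[:2],r.round(1))
    return s.x
a=run(W);b=run(W+O);np.save('stand.npy',a)
def bot(ob):
    def f(q): return np.concatenate([proj(C[n],[(q[0],q[1],z)])[0]-(u,v) for n,z,u,v in ob])
    s=least_squares(f,[500,300]);print(s.x,s.fun.round(1))
S=lambda x,y:(120+x/3.6,130+y/3.6); D=lambda x,y:(120+x/3.2,130+y/3.2)
w=[("w1",85,256*.64,92*.64)]
o=[("scene",0,*S(354,366)),("scene",85,*S(350,250)),("side",0,*D(348,386)),("side",85,*D(346,254))]
bot(w);bot(o);bot(w+o)
# grasp silhouettes
for q in [(470,316),(470,319)]:
    print(q,proj(C['w1'],[(q[0],q[1],0),(q[0],q[1],50),(q[0],q[1],85)])/.64)
# cradle axis ends
for s in (a,b):
  cr=np.array([[0,-13.5,0],[-60,-13.5,0],[-60,13.5,0],[0,13.5,0]])
  for x0 in (20,30): 
    t=np.radians(15);z=62-8
    M=np.array([[x0+x*np.cos(t),y,z-x*np.sin(t)] for x,y,_ in cr]);print(x0,(proj(C['w1'],stand2w(s,M))/.64).round(0).tolist())
E
python3 - <<'E'
import cv2
im=cv2.imread('pics/w1.png')
import numpy as np
d=np.load('w1.npz')['im'][:,:,::-1]
cv2.imwrite('pics/w1c.png',cv2.resize(d[40:260,140:380],None,fx=2.7,fy=2.7,interpolation=cv2.INTER_CUBIC))
E
```

```text
[476.91836536 145.05720103   3.33630991   1.36633952]
('w1', 'c') [-1.3 -2.6]
('w1', 'd') [ 2.8 -0.1]
('w1', 'b') [-2.3  0.3]
('w1', 'pt2') [0.6 0.2]
('w1', 'pb') [0.1 2.7]
('w1', 'k') [ 0.1 -0.1]
[475.50684554 145.3147878    3.34622433   1.35625936]
('w1', 'c') [-2.8 -1.5]
('w1', 'd') [ 1.7 -0. ]
('w1', 'b') [-2.7  1.7]
('w1', 'pt2') [0.1 0.7]
('w1', 'pb') [-0.4  3.1]
('w1', 'k') [-0.4  0.3]
('scene', 'c') [-1.4 -2. ]
('scene', 'b') [-0.1 -2.5]
('scene', 'a') [ 0.4 -2.5]
('scene', 'pb') [-0.5 -1.3]
('scene', 'k') [ 0.2 -1.9]
('side', 'b') [-0.8 -1.8]
('side', 'a') [-0.5 -1. ]
('side', 'k') [-0.7 -0.7]
('side', 'pb') [-0.4  0.5]
[477.99386065 309.01501991] [ 0. -0.]
[471.89623664 317.70448777] [-0.1 -0.7 -0.3 -0.3  0.7  0.9 -0.3 -0.3]
[476.79737709 310.67361913] [-1.9  0.1  0.8 -2.7  0.6 -2.2  0.  -1.  -0.9 -1.8]
(470, 316) [[271.41526982 110.22065774]
 [255.24908678 102.9216808 ]
 [241.0335818   96.5156111 ]]
(470, 319) [[268.34163511 108.13416304]
 [251.74098676 100.546812  ]
 [237.14156095  93.88707345]]
20 [[423.0, 242.0], [457.0, 172.0], [490.0, 186.0], [454.0, 255.0]]
30 [[418.0, 253.0], [451.0, 185.0], [484.0, 199.0], [449.0, 266.0]]
20 [[422.0, 243.0], [455.0, 173.0], [488.0, 188.0], [453.0, 256.0]]
30 [[417.0, 255.0], [449.0, 186.0], [483.0, 200.0], [448.0, 267.0]]
```

View pics/w1c.png

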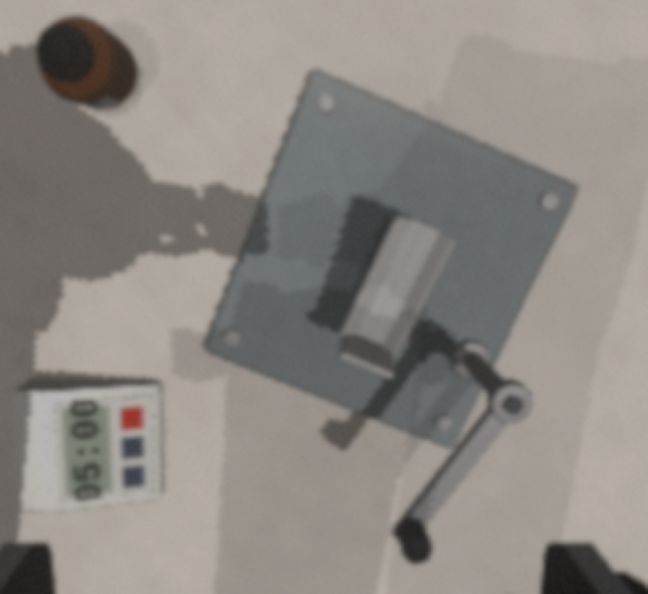

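```bash
cat > fit.py <<'E'
from h import *
from rig import camera_info
d=np.load('w1.npz');C={n:camera_info(n) for n in ["scene","side"]};C['w1']={k:d[k] for k in d.files if k!='im'}
kn=lambda q:(25+70*np.cos(-np.pi/2+q),58+70*np.sin(-np.pi/2+q),107.5)
cor={'a':(75,72.5,8),'b':(75,-72.5,8),'c':(-75,-72.5,8),'d':(-75,72.5,8)}
K=lambda x,y:(140+x/2.7,40+y/2.7);S=lambda x,y:(120+x/3.6,130+y/3.6); D=lambda x,y:(120+x/3.2,130+y/3.2)
O=[('w1','c',*K(312,70)),('w1','d',*K(577,187)),('w1','b',*K(206,347)),('w1','a',*K(447,447)),('w1','pt2',*K(512,403)),('w1','pb',*K(474,356)),('w1','kt',*K(417,548)),
("scene",'c',228.3,207.2),("scene",'b',278.9,225),("scene",'a',304.4,200),("scene",'pb',286.1,196.1),("scene",'k',309.4,170.8),
("side",'b',293.4,233.1),("side",'a',301.2,208.1),("side",'k',309,170),("side",'pb',278.8,207.5),
('w1','B85',*K(66,52)),
("scene",'B0',*S(354,366)),("scene",'B85',*S(350,250)),("side",'B0',*D(348,386)),("side",'B85',*D(346,254))]
names=list(C)
def res(v,full=False):
    p=v[:4];B=v[4:6];r=[]
    Cc={}
    for i,n in enumerate(names):
        e=v[6+6*i:12+6*i];c=dict(C[n]);dR=Ro.from_rotvec(e[3:]*.01).as_matrix()
        R=np.array(C[n]['R']);cen=-R.T@np.array(C[n]['t'])+e[:3]*2
        c['R']=dR@R;c['t']=-c['R']@cen;Cc[n]=c
    dd=dict(cor,pt2=(25,58,96),pb=(25,58,8),k=kn(p[3]));dd['kt']=dd['k'][:2]+(117.5,)
    for n,k,u,w in O:
        X=stand2w(p,dd[k]) if k in dd else [(B[0],B[1],float(k[1:]))]
        r+=list(proj(Cc[n],X)[0]-(u,w))
    return (np.array(r),Cc) if full else np.r_[r,v[6:]]
s=least_squares(res,np.r_[476,144,3.3,1.4,475,315,np.zeros(18)])
print(s.x[:6].round(3));print(s.x[6:].reshape(3,6).round(2))
r,Cc=res(s.x,True)
for o,q in zip(O,r.reshape(-1,2)): print(o[:2],q.round(1))
np.savez('fit.npz',x=s.x)
J=s.jac;print('sd',np.sqrt(np.diag(np.linalg.inv(J.T@J)))[:6].round(3))
E
python3 fit.py
```

```text
[473.879 142.444   3.343   1.344 475.938 308.786]
[[-0.   -0.19  0.12 -0.55 -0.25 -0.15]
 [ 0.1  -0.14  0.26 -0.22 -0.12 -0.11]
 [-0.09  0.33  2.09  0.74 -0.12 -0.04]]
('w1', 'c') [ 0.3 -1.1]
('w1', 'd') [ 1.5 -0.3]
('w1', 'b') [-1.3  1.3]
('w1', 'a') [2.1 1. ]
('w1', 'pt2') [-0.4 -0.2]
('w1', 'pb') [-2.   0.2]
('w1', 'kt') [0.1 0.1]
('scene', 'c') [-1.2  0.1]
('scene', 'b') [ 0.  -0.4]
('scene', 'a') [ 0.6 -0.4]
('scene', 'pb') [-0.4  0.8]
('scene', 'k') [0.  0.3]
('side', 'b') [-0.2 -0.9]
('side', 'a') [ 0.2 -0.1]
('side', 'k') [-0.2  0.4]
('side', 'pb') [0.3 1.4]
('w1', 'B85') [-0.4 -0.3]
('scene', 'B0') [ 0.6 -0.5]
('scene', 'B85') [0.4 0. ]
('side', 'B0') [0.4 0. ]
('side', 'B85') [-0.5 -0.8]
sd [3.213 3.555 0.008 0.02  2.984 3.228]
```

```bash
python3 - <<'E'
from h import *
p,R,s=now()
R1=tgt(np.radians(36),np.radians(32));G=np.array([475.5,310,33]);
plan([430.1,169.7,290.8],R,G-100*R1[:,1],R1,9)
E
```

```text
[[-3, 23, -10, -0.002, -0.004, 0.113], [-1, 23, -10, -0.002, -0.004, 0.113], [2, 23, -10, -0.002, -0.004, 0.113], [4, 23, -10, -0.002, -0.004, 0.113], [7, 22, -9, -0.002, -0.004, 0.113], [9, 21, -9, -0.002, -0.004, 0.113], [11, 20, -10, -0.002, -0.004, 0.113], [13, 19, -9, -0.002, -0.004, 0.113], [16, 17, -10, -0.002, -0.004, 0.113]]
end [406.8 260.1  85.8] err [0.1 0.1 0.2] rot err 0.004488792533821064 max [1.60e+01 2.30e+01 1.00e+01 2.00e-03 4.00e-03 1.13e-01]
```

{"method": "drive_tool", "body": {"deltas": [[-3,23,-10,-0.002,-0.004,0.113],[-1,23,-10,-0.002,-0.004,0.113],[2,23,-10,-0.002,-0.004,0.113],[4,23,-10,-0.002,-0.004,0.113],[7,22,-9,-0.002,-0.004,0.113],[9,21,-9,-0.002,-0.004,0.113],[11,20,-10,-0.002,-0.004,0.113],[13,19,-9,-0.002,-0.004,0.113],[16,17,-10,-0.002,-0.004,0.113],[0,0,0,0,0,0],[0,0,0,0,0,0],[0,0,0,0,0,0]]}}

```text
time_s: 3.8
tool_pos: [422.6, 245.4, 178.9]
tcp_rot: [0.42, 0.001, 0.716, -0.558]
wrist_force: [0.2, 0.6, -0.2]
grip_width: 85.2
```

```bash
python3 - <<'E'
from h import *
from rig import *
p,R,s=now();print(p,s['qpos'].round(2));print(R.round(3))
c=camera_info('wrist');im=get_image('wrist');np.savez('w2.npz',im=im,**c)
v=cv2.resize(im[:,:,::-1],(800,600))
for b,col in (((475.9,308.8),(0,255,0)),((472,317.7),(0,0,255))):
    th=np.linspace(0,6.28,40)
    for z,r in ((0,17.5),(50,17.5),(85,11)):
        q=proj(c,np.c_[b[0]+r*np.cos(th),b[1]+r*np.sin(th),0*th+z])/.64
        cv2.polylines(v,[q.astype(int)],True,col,1)
cv2.imwrite('pics/w2.png',v)
E
```

```text
[422.56554185 245.43667211 178.85763801] [ 0.19 -0.37 -0.62  2.4  -0.74  0.51 -0.84]
[[-0.647  0.47   0.601]
 [-0.468  0.378 -0.799]
 [-0.602 -0.798 -0.025]]
```

View pics/w2.png

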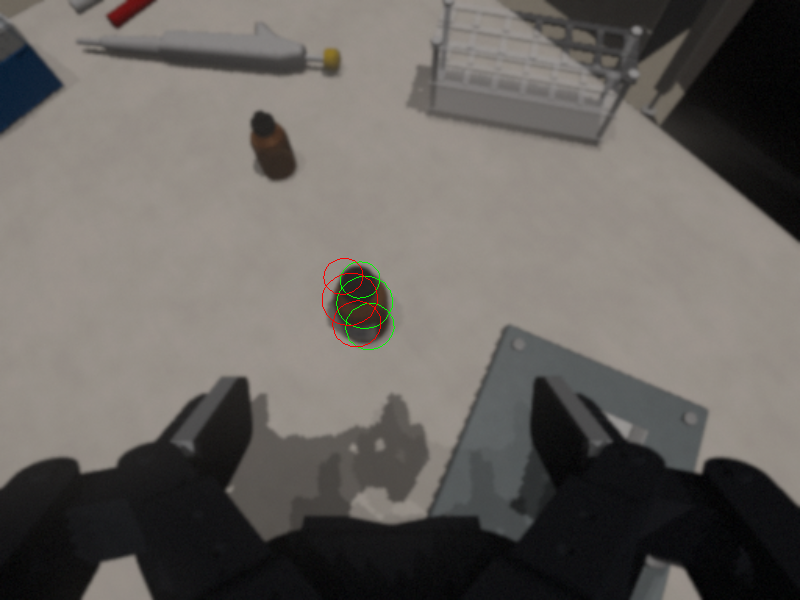

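```bash
cat > kin.py <<'E'
from h import *
import itertools
def fk(q,par,sg):
    d1,a1,L1,a3,L2,a5,L3,a7,y3,y5,y7,o7=par
    T=np.eye(4)
    def rz(a):
        M=np.eye(4);M[:3,:3]=Ro.from_euler('z',a).as_matrix();return M
    def ry(a):
        M=np.eye(4);M[:3,:3]=Ro.from_euler('y',a).as_matrix();return M
    def tr(x,y,z):
        M=np.eye(4);M[:3,3]=(x,y,z);return M
    T=rz(sg[0]*q[0])@tr(a1,0,d1)@ry(q[1])@rz(sg[1]*q[2])@tr(a3,y3,L1)@ry(q[3])@tr(-a3*0,0,0)@rz(sg[2]*q[4])@tr(a5,y5,L2)@ry(q[5])@rz(sg[3]*q[6])@tr(a7,y7,L3)@rz(o7)
    return T
E
python3 - <<'E'
from kin import *
p,R,s=now()
P=[(np.array([649.57,0,238.43]),Ro.from_quat([.50041134,-.50038413,.49963452,-.49956938]).as_matrix(),np.array([-0.0992201,0.33390925,0.03987209,1.46624801,-0.01341599,1.34329566,-0.05853912])),
(np.array([430.15,169.67,290.76]),np.array([[-.83,.001,.558],[-.558,0,-.83],[-.001,-1,.001]]),np.array([-0.38,-0.07,-0.08,1.81,-0.01,1.4,-1.44])),
(p,R,s['qpos'])]
import pickle;pickle.dump(P,open('poses.pkl','wb'));print(s['qpos'])
# tool: approach y along T z. T cols -> (x_t,z_t?) : want R = T[:, perm]: y_tool=Tz ; x_tool=Tx ; z_tool = x×y = Tx×Tz=-Ty
best=[]
for sg in itertools.product([1,-1],repeat=4):
    def res(par):
        r=[]
        for p,R,q in P:
            T=fk(q,par,sg);M=np.c_[T[:3,0],T[:3,2],-T[:3,1]]
            r+=list((T[:3,3]-p)/5)+list(Ro.from_matrix(M.T@R).as_rotvec()*50)
        return np.r_[r,np.array(par[:11])/3000]
    for o in (0,1.57,3.14,-1.57):
        s_=least_squares(res,[350,0,400,0,400,0,250,0,0,0,0,o]);best.append((s_.cost,sg,s_.x.round(1),s_.fun[:18].round(1)))
best.sort(key=lambda t:t[0])
for b in best[:4]: print(b)
E
```

```text
[ 0.18889691 -0.37008938 -0.61853646  2.39528217 -0.74408851  0.51118294
 -0.83932701]
(np.float64(0.0735602119099118), (-1, -1, -1, -1), array([365.6,  29.6, 398.7,   9.1, 491.5,  70.4, 320.8, -19.1, -16.5,
        -1.2, -25.7,   4.7]), array([-0. ,  0. , -0. ,  0. ,  0. , -0. , -0. ,  0. ,  0. ,  0.2, -0.1,
       -0.1, -0. , -0. ,  0. ,  0. ,  0. , -0. ]))
(np.float64(0.07356021190996903), (-1, -1, -1, -1), array([365.6,  29.6, 398.7,   9.1, 491.5,  70.4, 320.8, -19.1, -16.5,
        -1.2, -25.7,  -1.6]), array([-0. ,  0. , -0. ,  0. ,  0. , -0. , -0. ,  0. ,  0. ,  0.2, -0.1,
       -0.1, -0. , -0. ,  0. ,  0. ,  0. , -0. ]))
(np.float64(0.07356021191004647), (-1, -1, -1, -1), array([365.6,  29.6, 398.7,   9.1, 491.5,  70.4, 320.8, -19.1, -16.5,
        -1.2, -25.7,  -1.6]), array([-0. ,  0. , -0. ,  0. ,  0. , -0. , -0. ,  0. ,  0. ,  0.2, -0.1,
       -0.1, -0. , -0. ,  0. ,  0. ,  0. , -0. ]))
(np.float64(0.073560211910165), (-1, -1, -1, -1), array([365.6,  29.6, 398.7,   9.1, 491.5,  70.4, 320.8, -19.1, -16.5,
        -1.2, -25.7,  -1.6]), array([-0. ,  0. , -0. ,  0. ,  0. , -0. , -0. ,  0. ,  0. ,  0.2, -0.1,
       -0.1, -0. , -0. ,  0. ,  0. ,  0. , -0. ]))
```

```bash
cat > kin.py <<'E'
from h import *
import pickle
def H(r=None,t=(0,0,0)):
    M=np.eye(4)
    if r: M[:3,:3]=Ro.from_euler(*r).as_matrix()
    M[:3,3]=t;return M
# par: d1,y2,L1,a3,y3,b4,L2,y5,a6,y6,L3,o7
P0=np.array([365,0,395,20,0,-20,385,0,70,0,300,-1.6]);SD=np.array([5,20,5,20,20,20,8,20,40,20,60,1.])
def fk(q,p):
    T=H(('z',-q[0]))@H(None,(0,p[1],p[0]))@H(('y',q[1]))@H(('z',-q[2]))@H(None,(p[3],p[4],p[2]))@H(('y',q[3]))@H(None,(p[5],0,0))@H(('z',-q[4]))@H(None,(0,p[7],p[6]))@H(('y',q[5]))@H(None,(p[8],p[9],0))@H(('z',-q[6]))@H(None,(0,0,p[10]))@H(('z',p[11]))
    M=np.c_[T[:3,0],T[:3,2],-T[:3,1]];return T[:3,3],M
def fit():
    P=pickle.load(open('poses.pkl','rb'))
    def res(p):
        r=[]
        for x,R,q in P:
            a,M=fk(q,p);r+=list((a-x)/2)+list(Ro.from_matrix(M.T@R).as_rotvec()*100)
        return np.r_[r,(p-P0)/SD]
    s=least_squares(res,P0);return s.x,s.fun
LO=np.array([-2.58,-.38,-1.3,.25,-1.5,.08,-2.65]);HI=np.array([2.58,2.09,1.39,2.4,4.64,2.09,2.65])
def ik(x,R,p,q0=None,tries=12,seed=0):
    rng=np.random.default_rng(seed);best=None
    for k in range(tries):
        qi=q0 if (k==0 and q0 is not None) else (np.array([-.3,.3,0,1.6,0,1.2,-1.5])+rng.normal(0,.5,7))
        qi=np.clip(qi,LO+.02,HI-.02)
        def f(q):
            a,M=fk(q,p);return np.r_[(a-x)/5,Ro.from_matrix(M.T@R).as_rotvec()*40, 0.01*(q-(q0 if q0 is not None else 0))]
        s=least_squares(f,qi,bounds=(LO,HI));a,M=fk(s.x,p)
        e=(np.linalg.norm(a-x),Ro.from_matrix(M.T@R).magnitude())
        if best is None or s.cost<best[0]: best=(s.cost,s.x,e)
    return best
E
python3 - <<'E'
from kin import *
p,f=fit();print(p.round(1));print(f.round(2))
np.save('kin.npy',p)
B=np.array([476,310,35.])
for h in (10,36,60,80,100,124,-20,-56):
  for ph in (32,45,60):
    R=tgt(np.radians(h),np.radians(ph));out=[]
    for back in (-11,60):
        b=ik(B-back*R[:,1],R,p);out.append((round(b[2][0],1),round(b[2][1],3)))
    print(h,ph,out,b[1].round(2))
E
```

```text
[358.4 -83.2 417.   16.3 136.8 -16.7 420.6 -48.4 -70.3 -48.4 428.9  -1.6]
[-5.26 -0.06 -0.74  0.    0.1  -0.    3.64  1.55  0.15  0.48 -0.2  -0.1
  0.68 -0.27  1.11  0.    0.1  -0.   -1.31 -4.16  4.41 -0.18  6.84  0.17
  4.45 -2.42 -3.51 -2.42  2.15  0.03]
10 32 [(np.float64(10.0), 0.079), (np.float64(51.1), 0.319)] [ 0.85 -0.38 -1.3   2.38 -1.5   0.29 -0.5 ]
10 45 [(np.float64(12.1), 0.02), (np.float64(28.4), 0.388)] [-0.1   0.13 -0.57  2.4   0.73  0.33 -2.65]
10 60 [(np.float64(8.3), 0.02), (np.float64(9.3), 0.141)] [-0.28  0.12 -0.41  2.4   0.67  0.34 -2.65]
36 32 [(np.float64(14.1), 0.132), (np.float64(22.6), 0.254)] [ 0.92  0.46 -0.96  2.32 -1.5   0.33  0.69]
36 45 [(np.float64(8.4), 0.136), (np.float64(5.4), 0.072)] [-0.3   0.06 -0.24  2.36 -1.5   0.08  0.01]
36 60 [(np.float64(0.0), 0.0), (np.float64(3.7), 0.066)] [-0.15  0.13 -0.47  2.4  -0.17  0.13 -1.36]
60 32 [(np.float64(0.8), 0.013), (np.float64(0.0), 0.0)] [ 0.57  0.39 -0.36  2.33 -1.5   0.82  1.03]
60 45 [(np.float64(0.0), 0.0), (np.float64(0.0), 0.0)] [ 0.29  0.19 -0.42  2.27 -1.28  0.56  0.46]
60 60 [(np.float64(0.0)
[... 901 characters left out ...]
0), (np.float64(0.0), 0.0)] [ 0.08  0.59 -0.42  1.6  -0.29  1.17  0.44]
-20 32 [(np.float64(1.9), 0.025), (np.float64(27.8), 0.155)] [-2.58  1.24  1.39  2.39 -0.59  0.52 -2.65]
-20 45 [(np.float64(0.0), 0.0), (np.float64(36.4), 0.117)] [-2.49  1.06  1.39  2.4  -0.49  0.46 -2.65]
-20 60 [(np.float64(0.0), 0.0), (np.float64(21.8), 0.133)] [-2.17  0.51  1.39  2.24 -0.08  0.71 -2.65]
-56 32 [(np.float64(29.1), 0.513), (np.float64(25.4), 0.599)] [-2.11  1.22  1.39  1.71 -0.4   1.35 -2.65]
-56 45 [(np.float64(27.0), 0.411), (np.float64(26.9), 0.506)] [-2.    1.    1.39  1.75 -0.42  1.32 -2.65]
-56 60 [(np.float64(20.3), 0.276), (np.float64(24.6), 0.375)] [-1.9   0.79  1.39  1.8  -0.46  1.28 -2.65]
```

```bash
python3 - <<'E'
import re
s=open('kin.py').read()
s=s.replace("SD=np.array([5,20,5,20,20,20,8,20,40,20,60,1.])","SD=np.array([20,15,60,30,15,30,60,15,60,15,100,1.])")
s=s.replace("P0=np.array([365,0,395,20,0,-20,385,0,70,0,300,-1.6])","P0=np.array([365,0,400,20,0,-20,420,0,60,0,300,-1.6])")
open('kin.py','w').write(s)
E
python3 - <<'E'
from kin import *
p,f=fit();print(p.round(1));print(f[:18].round(2))
np.save('kin.npy',p)
B=np.array([476,310,36.]);_,_,s=now()
for h in (36,50,60,70,80):
  for ph in (32,40,45,52):
    R=tgt(np.radians(h),np.radians(ph));out=[]
    for back in (-11,60):
        b=ik(B-back*R[:,1],R,p,s['qpos'],6);out.append((round(b[2][0],1),round(b[2][1],3)))
    print(h,ph,out,b[1].round(2))
for h in (11.5,):
  for ph in (75,90,105,115,120,127):
    R=tgt(np.radians(h),np.radians(ph))
    for z in (72,150):
        b=ik(np.array([480,145,z])+11*R[:,1],R,p,s['qpos'],6);print(h,ph,z,b[2],b[1].round(2))
E
```

```text
[340.  -18.7 490.1  -4.1  -2.   51.  510.3 -11.2  -5.7 -11.2 400.8  -1.6]
[-0.33  0.36 -0.2   0.    0.1  -0.    0.17 -0.21  0.33  0.48 -0.2  -0.1
  0.24 -0.01 -0.01  0.    0.1  -0.  ]
36 32 [(np.float64(31.4), 0.116), (np.float64(18.3), 0.31)] [ 0.91  0.29 -1.3   2.4  -1.5   0.08  0.32]
36 40 [(np.float64(15.4), 0.242), (np.float64(13.3), 0.177)] [ 0.63  0.11 -1.12  2.4  -1.5   0.08  0.1 ]
36 45 [(np.float64(10.5), 0.165), (np.float64(8.0), 0.1)] [ 0.4   0.08 -0.92  2.4  -1.5   0.08  0.06]
36 52 [(np.float64(3.6), 0.056), (np.float64(3.0), 0.045)] [-0.05  0.04 -0.56  2.4  -0.42  0.08 -1.13]
50 32 [(np.float64(12.3), 0.193), (np.float64(8.6), 0.125)] [ 1.22  0.97 -1.22  2.4  -1.5   0.08  1.21]
50 40 [(np.float64(9.2), 0.143), (np.float64(4.5), 0.072)] [ 1.07  0.58 -1.3   2.4  -1.5   0.08  0.79]
50 45 [(np.float64(5.9), 0.093), (np.float64(1.2), 0.016)] [ 0.97  0.41 -1.3   2.39 -1.5   0.08  0.6 ]
50 52 [(np.float64(0.5), 0.008), (np.float64(0.0), 0.0)] [ 0.28  0.09 -0.7   2.35 -1.09  0.25 -0.1 ]
60 32 [(np.float64(3.9), 0.061), (np.float64(0.0), 0.0)] [ 1.13  0.85 -1.11  2.38 -1.5   0.
[... 1802 characters left out ...]
1.5 115 72 (np.float64(1.2482825162050325e-05), 1.8999068157436405e-07) [-0.22  0.58 -0.15  1.58  0.01  1.42 -1.74]
11.5 115 150 (np.float64(1.3330017928459728e-05), 1.9150026180432267e-07) [-0.18  0.49 -0.2   1.54  0.02  1.55 -1.76]
11.5 120 72 (np.float64(1.3821449696989502e-05), 1.9726381710682685e-07) [-0.23  0.65 -0.13  1.5  -0.    1.51 -1.73]
11.5 120 150 (np.float64(1.4612506280894993e-05), 1.9696916121479937e-07) [-0.2   0.56 -0.18  1.47  0.01  1.64 -1.75]
11.5 127 72 (np.float64(1.600376841726349e-05), 2.09523533824029e-07) [-0.25  0.74 -0.11  1.4  -0.02  1.65 -1.72]
11.5 127 150 (np.float64(1.6692949826419362e-05), 2.0589781811085338e-07) [-0.22  0.65 -0.15  1.37 -0.01  1.76 -1.74]
```

```bash
python3 - <<'E'
from h import *
p,R,s=now()
R1=tgt(np.radians(75),np.radians(42));G=np.array([475.3,309.5,36]);
plan(p,R,G-90*R1[:,1],R1,8)
E
```

```text
[[3.4, 10.3, 3, -0.054, -0.063, 0.022], [3.8, 10, 3.4, -0.054, -0.063, 0.022], [4.3, 9.8, 3.6, -0.054, -0.063, 0.022], [4.7, 9.4, 3.9, -0.054, -0.063, 0.022], [5.2, 9.1, 4.1, -0.054, -0.063, 0.022], [5.7, 8.8, 4.2, -0.054, -0.063, 0.022], [6.1, 8.4, 4.3, -0.054, -0.063, 0.022], [6.5, 8.1, 4.4, -0.054, -0.063, 0.022]]
end [458.  244.9  96.3] err [-0. -0. -0.] rot err 0.0016034829855817898 max [ 6.5   10.3    4.4    0.054  0.063  0.022]
```

{"method": "drive_tool", "body": {"deltas": [[3.4,10.3,3,-0.054,-0.063,0.022],[3.8,10,3.4,-0.054,-0.063,0.022],[4.3,9.8,3.6,-0.054,-0.063,0.022],[4.7,9.4,3.9,-0.054,-0.063,0.022],[5.2,9.1,4.1,-0.054,-0.063,0.022],[5.7,8.8,4.2,-0.054,-0.063,0.022],[6.1,8.4,4.3,-0.054,-0.063,0.022],[6.5,8.1,4.4,-0.054,-0.063,0.022],[0,0,0,0,0,0]]}}

```text
time_s: 4.75
tool_pos: [450.6, 240.3, 100.6]
tcp_rot: [0.596, -0.153, 0.699, -0.365]
wrist_force: [-0.7, 0.2, 0.2]
grip_width: 85.4
```

```bash
cat > look.py <<'E'
from h import *
from rig import *
import sys
def look(name,b=None,cr=None):
    p,R,s=now();print(p.round(1),s['qpos'].round(2), 'heading/pitch',np.degrees(np.arctan2(-R[0,2]*-1,-R[1,2])).round(1),np.degrees(np.arctan2(-R[2,1],-R[2,0]*1)).round(1),'jaw z',R[:,2].round(3))
    c=camera_info('wrist');im=get_image('wrist');np.savez(name+'.npz',im=im,p=p,R_=R,**c)
    v=cv2.resize(im[:,:,::-1],(800,600))
    th=np.linspace(0,6.28,40)
    if b is not None:
        for z,r in ((0,17.5),(50,17.5),(85,11)):
            q=proj(c,np.c_[b[0]+r*np.cos(th),b[1]+r*np.sin(th),0*th+z])/.64
            cv2.polylines(v,[q.astype(int)],True,(0,255,0),1)
    return v,c,p,R,s
E
python3 - <<'E'
from look import *
v,*_=look('w3',(475.3,309.5));cv2.imwrite('pics/w3.png',v)
E
```

```text
[450.6 240.3 100.6] [ 0.69  0.17 -0.82  2.31 -1.12  0.68  0.45] heading/pitch 70.9 43.8 jaw z [ 0.945 -0.327 -0.025]
```

View pics/w3.png

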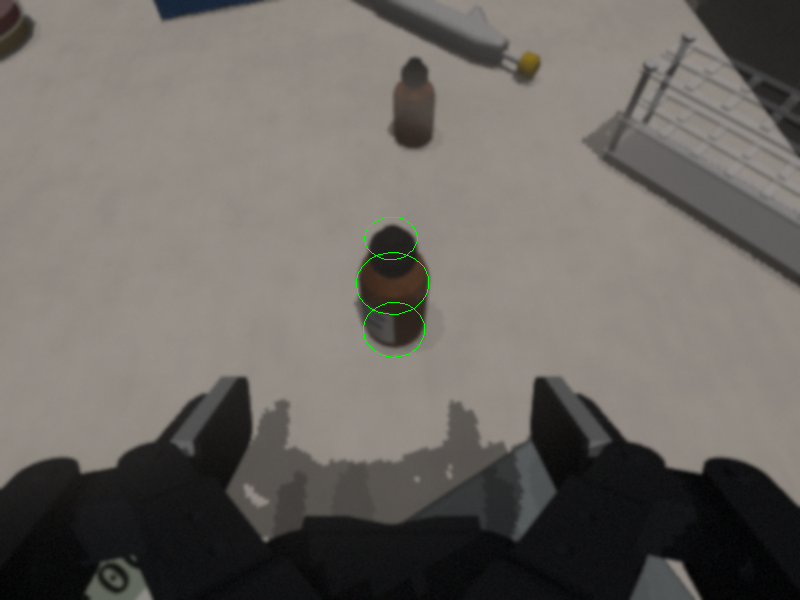

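```bash
python3 - <<'E'
import cv2,numpy as np
a=np.load('w2.npz')['im'][:,:,::-1];b=np.load('w3.npz')['im'][:,:,::-1]
o=np.hstack([cv2.resize(a[155:235,190:270],None,fx=5,fy=5,interpolation=2),cv2.resize(b[140:240,205:295][:80],None,fx=4.4,fy=5,interpolation=2),cv2.resize(b[140:240,205:295][20:100],None,fx=1,fy=5,interpolation=2)[:, :2]])
cv2.imwrite('pics/c.png',np.hstack([cv2.resize(a[155:235,190:270],(400,400),interpolation=2),cv2.resize(b[140:240,205:295],(360,400),interpolation=2)]))
E
```

```text
(no output)
```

View pics/c.png

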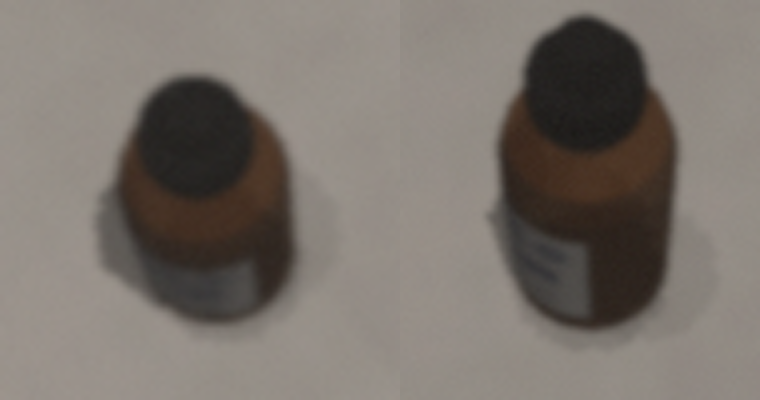

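```bash
python3 - <<'E'
from h import *
d2,d3=np.load('w2.npz'),np.load('w3.npz')
th=np.linspace(0,6.28,200)
def low(c,b,z,r,e):
    c={k:c[k] for k in ('R','t','fx','fy','cx','cy','dist')}
    dR=Ro.from_rotvec([e[0],e[1],0]).as_matrix();c['t']=dR@c['t']+np.array([0,0,0]);c['R']=dR@c['R']
    q=proj(c,np.c_[b[0]+r*np.cos(th),b[1]+r*np.sin(th),0*th+z]);return q[q[:,1].argmax()] 
obs=[(d2,0,17.5,233,219.4),(d2,65,11,229,194.6),(d3,0,17.5,252.5,221.3),(d3,65,11,251.3,177.5)]
for sd in (1e-5,.005,.02):
    f=lambda v:np.concatenate([low(d,v[:2],z,r,v[2:])-(x,y) for d,z,r,x,y in obs]+[np.array(v[2:])/sd])
    s=least_squares(f,[475,310,0,0]);print(sd,s.x.round(4),s.fun.round(1))
E
```

```text
1e-05 [477.5228 314.2995   0.       0.    ] [ 0.5  0.4 -0.5 -0.6  0.   1.7 -0.  -1.2  0.   0. ]
0.005 [4.773329e+02 3.140955e+02 1.000000e-03 2.000000e-04] [ 0.6  0.4 -0.4 -0.7 -0.1  1.7 -0.1 -1.2  0.2  0. ]
0.02 [4.771841e+02 3.139013e+02 1.900000e-03 3.000000e-04] [ 0.7  0.3 -0.3 -0.7 -0.1  1.6 -0.2 -1.2  0.1  0. ]
```

```bash
python3 - <<'E'
from h import *
p,R,s=now()
R1=tgt(np.radians(72),np.radians(43));G=np.array([477,314,36]);
a=G-50*R1[:,1]
plan(p,R,a,R1,3)
plan(a,R1,G+11*R1[:,1],R1,4);print(G+11*R1[:,1])
E
```

```text
[[-2, 17, 1, 0, -0.011, 0.005], [-2, 17, 1, 0, -0.011, 0.005], [-2, 17, 1, 0, -0.011, 0.005]]
end [465.7 279.1  70.6] err [ 0.   0.1 -0.5] rot err 0.0017682438198458727 max [2.0e+00 1.7e+01 1.0e+00 0.0e+00 1.1e-02 5.0e-03]
[[0, 15, 0, 0, 0, 0.0], [0, 15, 0, 0, 0, 0.0], [0, 16, 0, 0, 0, 0.0], [0, 15, 0, 0, 0, 0.0]]
end [479.5 321.7  28.5] err [ 0.  0. -0.] rot err 0.0 max [ 0. 16.  0.  0.  0.  0.]
[479.48600795 321.65114574  28.49801804]
```

{"method": "drive_tool", "body": {"deltas": [[-2,17,1,0,-0.011,0.005],[-2,17,1,0,-0.011,0.005],[-2,17,1,0,-0.011,0.005],[0,0,0,0,0,0],[0,0,0,0,0,0]]}}

```text
time_s: 5.3
tool_pos: [465.5, 278.9, 72.0]
tcp_rot: [0.611, -0.154, 0.689, -0.359]
wrist_force: [0.6, -0.7, 0.2]
grip_width: 85.4
```

```bash
python3 - <<'E'
from look import *
v,*_=look('w4',(477,314));cv2.imwrite('pics/w4.png',v)
E
```

```text
[465.5 278.9  72. ] [ 0.62  0.31 -0.87  2.29 -1.18  0.51  0.54] heading/pitch 72.2 43.1 jaw z [ 0.952 -0.306  0.004]
```

View pics/w4.png

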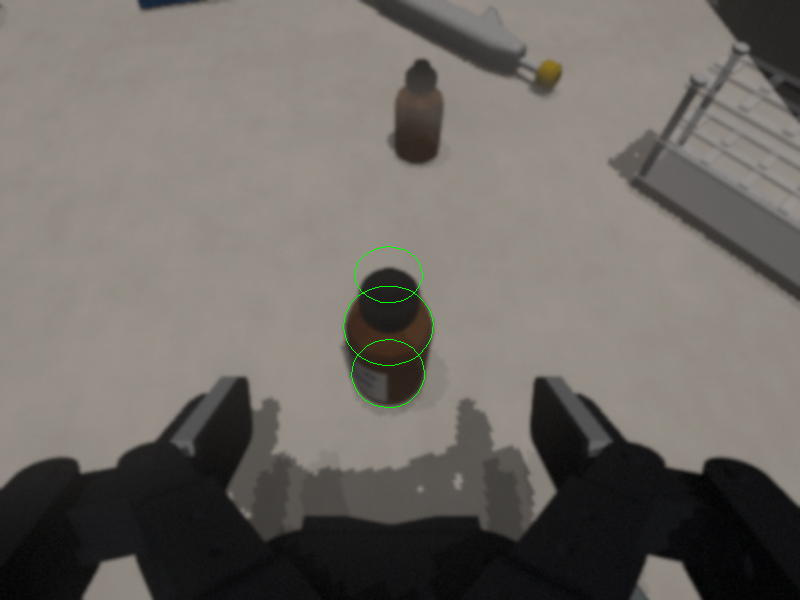

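{"method": "drive_tool", "body": {"deltas": [[0,15,0,0,0,0],[0,15,0,0,0,0],[0,16,0,0,0,0],[0,15,0,0,0,0],[0,0,0,0,0,0],[0,0,0,0,0,0]]}}

```text
time_s: 5.95
tool_pos: [480.3, 320.2, 30.5]
tcp_rot: [0.611, -0.153, 0.689, -0.359]
wrist_force: [-0.3, -0.4, 0.1]
grip_width: 85.5
```

```bash
python3 - <<'E'
from look import *
v,*_=look('w5',(477,314));cv2.imwrite('pics/w5.png',v)
E
```

```text
[480.3 320.2  30.5] [ 0.54  0.49 -0.91  2.26 -1.25  0.32  0.65] heading/pitch 72.1 43.0 jaw z [ 0.951 -0.308  0.005]
```

View pics/w5.png

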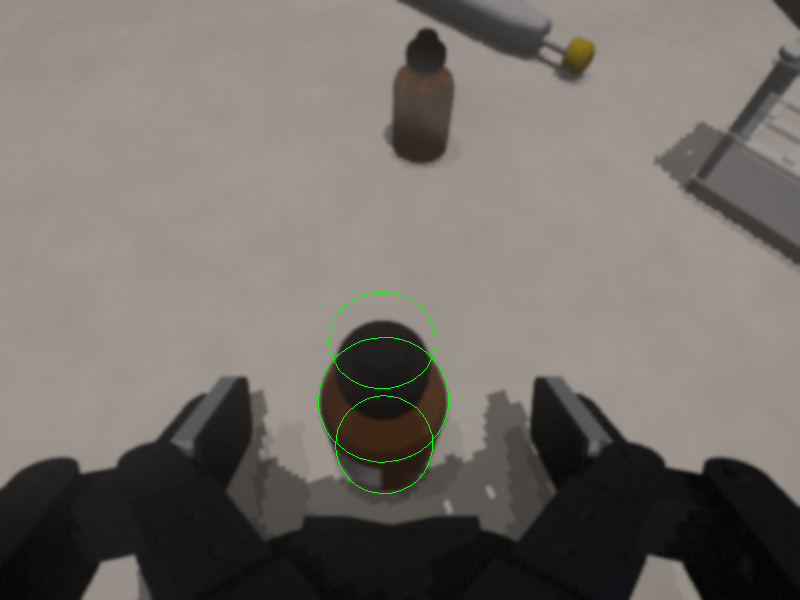

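{"method": "drive_tool", "body": {"deltas": [[0,1,-2,0,0,0],[0,0,0,0,0,0],[0,0,0,0,0,0],[0,0,0,0,0,0],[0,0,0,0,0,0],[0,0,0,0,0,0],[0,0,0,0,0,0],[0,0,0,0,0,0]], "jaw": 1, "squeeze": 40}}

```text
time_s: 6.8
tool_pos: [479.0, 321.9, 29.5]
tcp_rot: [0.611, -0.153, 0.689, -0.359]
wrist_force: [-1.5, -2.5, 6.7]
grip_width: 33.5
```

```bash
python3 - <<'E'
from look import *
v,*_=look('w6');cv2.imwrite('pics/w6.png',v)
E
```

```text
[479.  321.9  29.5] [ 0.55  0.5  -0.91  2.26 -1.26  0.31  0.66] heading/pitch 72.1 43.0 jaw z [ 0.951 -0.308  0.005]
```

View pics/w6.png

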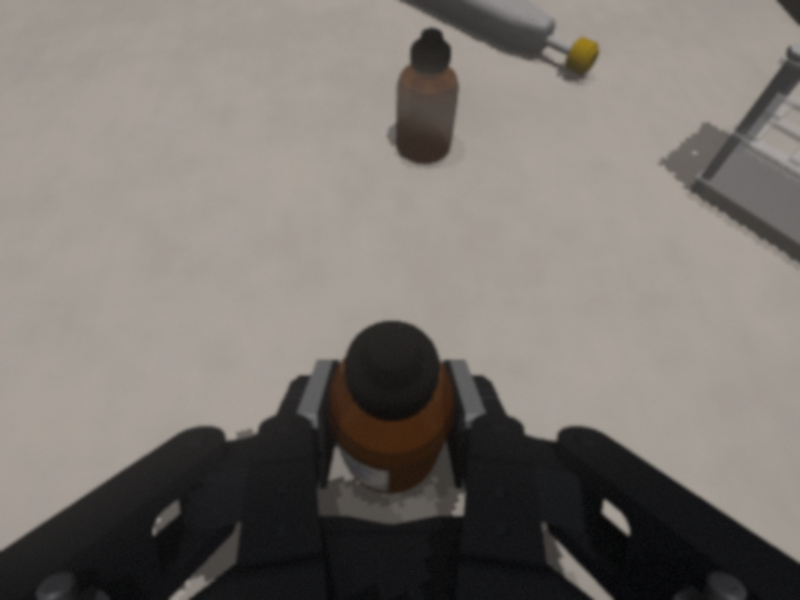

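{"method": "drive_tool", "body": {"deltas": [[-7,-7,0,0,0,0],[-13,-12,0,0,0,0],[-15,-14,0,0,0,0],[-15,-14,0,0,0,0],[-15,-14,0,0,0,0],[-15,-14,0,0,0,0],[-7,-7,0,0,0,0],[0,0,0,0,0,0]]}}

```text
time_s: 7.65
tool_pos: [478.6, 321.4, 149.6]
tcp_rot: [0.612, -0.153, 0.688, -0.36]
wrist_force: [0.6, -0.1, 0.0]
grip_width: 33.5
```

```bash
python3 - <<'E'
from look import *
v,c,p,R,s=look('w7');cv2.imwrite('pics/w7.png',v)
plan(p,R,[430,225,255],tgt(np.radians(32),np.radians(85)),11)
E
```

```text
[478.6 321.4 149.6] [ 0.53  0.14 -0.85  2.21 -1.1   0.61  0.27] heading/pitch 72.1 43.0 jaw z [ 0.951 -0.308  0.007]
[[-0.4, -13.6, -1.4, 0.028, 0.059, -0.064], [0.6, -13.7, -1.1, 0.028, 0.059, -0.064], [1.5, -13.6, -0.6, 0.028, 0.059, -0.064], [2.4, -13.5, -0.1, 0.028, 0.059, -0.064], [3.2, -13.3, 0.4, 0.028, 0.059, -0.064], [4, -13.1, 1, 0.028, 0.059, -0.064], [4.8, -12.8, 1.6, 0.028, 0.059, -0.064], [5.4, -12.4, 2.3, 0.028, 0.059, -0.064], [6.1, -11.9, 3, 0.028, 0.059, -0.064], [6.6, -11.4, 3.7, 0.028, 0.059, -0.064], [7.1, -10.9, 4.4, 0.028, 0.059, -0.064]]
end [430. 225. 255.] err [-0.  0.  0.] rot err 0.0033397227958172787 max [ 7.1   13.7    4.4    0.028  0.059  0.064]
```

View pics/w7.png

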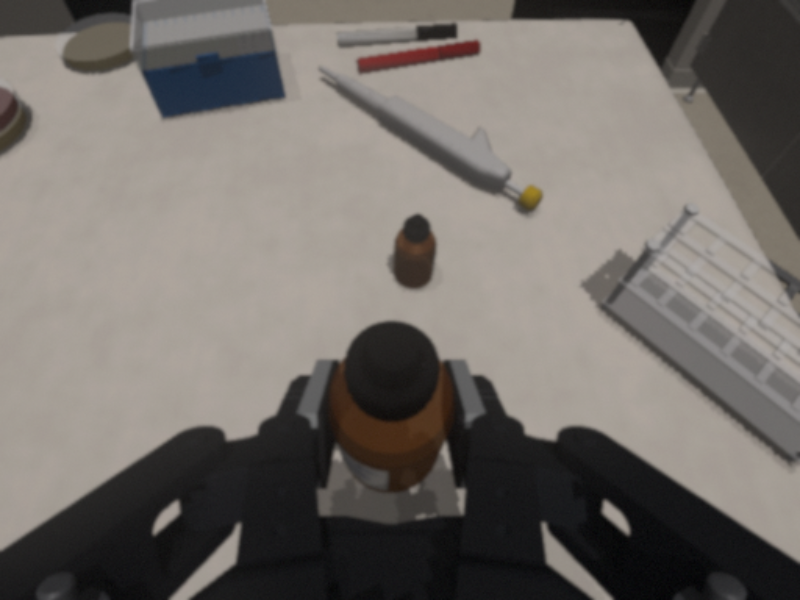

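Bottle lifted cleanly, unchanged in the grip (cap at (392,370)). Now reorient over the way to the stand.

{"method": "drive_tool", "body": {"deltas": [[0,-14,-1,0.028,0.059,-0.064],[1,-14,-1,0.028,0.059,-0.064],[1.5,-13.6,-0.6,0.028,0.059,-0.064],[2.4,-13.5,0,0.028,0.059,-0.064],[3.2,-13.3,0.4,0.028,0.059,-0.064],[4,-13.1,1,0.028,0.059,-0.064],[4.8,-12.8,1.6,0.028,0.059,-0.064],[5.4,-12.4,2.3,0.028,0.059,-0.064],[6.1,-12,3,0.028,0.059,-0.064],[6.6,-11.4,3.7,0.028,0.059,-0.064],[7,-11,4.4,0.028,0.059,-0.064],[0,0,0,0,0,0]]}}

```text
time_s: 8.9
tool_pos: [430.4, 224.4, 254.3]
tcp_rot: [0.222, -0.165, 0.689, -0.669]
wrist_force: [-0.7, 0.0, -0.7]
grip_width: 33.3
```

```bash
python3 - <<'E'
from look import *
v,c,p,R,s=look('w8');cv2.imwrite('pics/w8.png',v)
E
```

```text
[430.4 224.4 254.3] [ 0.59 -0.05 -1.1   1.85 -0.06  1.23 -1.5 ] heading/pitch 31.9 85.1 jaw z [ 0.528 -0.849 -0.005]
```

View pics/w8.png

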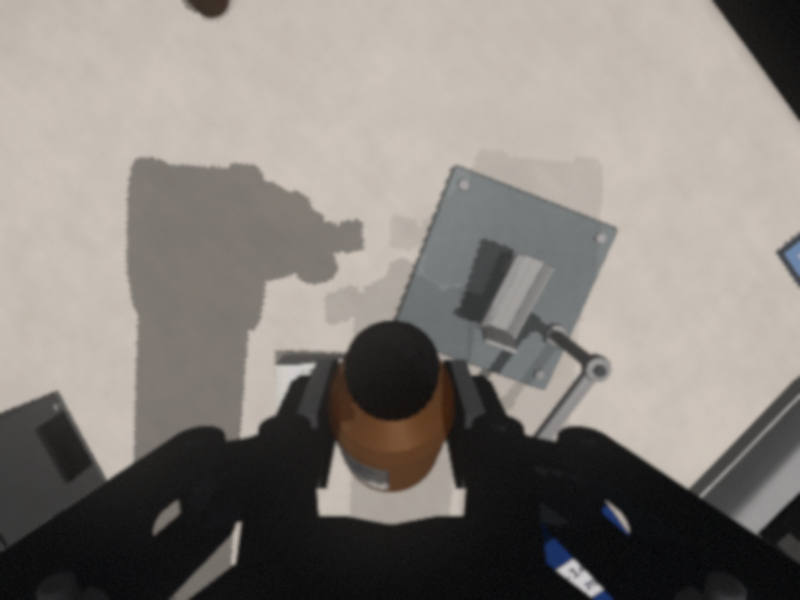

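```bash
python3 - <<'E'
from h import *
p,R,s=now()
plan(p,R,[452,245,165],tgt(np.radians(11.5),np.radians(95)),6)
E
```

```text
[[-4, 15, -1, 0.001, 0.06, -0.028], [-4, 15, -1, 0.001, 0.06, -0.028], [-4.2, 14.9, -1.3, 0.001, 0.06, -0.028], [-4.6, 14.8, -1.6, 0.001, 0.06, -0.028], [-4.8, 14.7, -2, 0.001, 0.06, -0.028], [-5.2, 14.5, -2.2, 0.001, 0.06, -0.028]]
end [452.1 245.  165. ] err [-0.1  0.  -0. ] rot err 0.0031897314634458484 max [5.2e+00 1.5e+01 2.2e+00 1.0e-03 6.0e-02 2.8e-02]
```

{"method": "drive_tool", "body": {"deltas": [[-4,15,-1,0,0.06,-0.028],[-4,15,-1,0,0.06,-0.028],[-4.2,14.9,-1.3,0,0.06,-0.028],[-4.6,14.8,-1.6,0,0.06,-0.028],[-4.8,14.7,-2,0,0.06,-0.028],[-5.2,14.5,-2.2,0,0.06,-0.028],[0,0,0,0,0,0],[0,0,0,0,0,0]]}}

```text
time_s: 9.75
tool_pos: [451.0, 244.3, 164.9]
tcp_rot: [-0.04, 0.101, -0.702, 0.704]
wrist_force: [-0.7, 0.4, -0.5]
grip_width: 33.0
```

```bash
python3 - <<'E'
from look import *
v,c,p,R,s=look('w9')
def ov(v,st,col,x0=30):
    cor=[(75,72.5,8),(75,-72.5,8),(-75,-72.5,8),(-75,72.5,8)]
    cv2.polylines(v,[(proj(c,stand2w(st,cor))/.64).astype(int)],True,col,1)
    t=np.radians(15);ed=[(x0+x*np.cos(t)+(-12)*np.sin(t),y,62-x*np.sin(t)-12*np.cos(t)) for x,y in ((0,-13.5),(-60,-13.5),(-60,13.5),(0,13.5))]
    cv2.polylines(v,[(proj(c,stand2w(st,ed))/.64).astype(int)],True,col,1)
    cv2.polylines(v,[(proj(c,stand2w(st,[(25,58,8),(25,58,96)]))/.64).astype(int)],True,col,1)
ov(v,[473.9,142.4,3.343],(0,255,0));ov(v,[475.5,145.3,3.346],(0,0,255))
cv2.imwrite('pics/w9.png',v)
cv2.imwrite('pics/w9raw.png',cv2.resize(np.load('w9.npz')['im'][60:300,290:512][:,:,::-1],None,fx=2.5,fy=2.5,interpolation=2))
E
```

```text
[451.  244.3 164.9] [ 0.34  0.34 -1.06  1.79  0.26  1.27 -2.16] heading/pitch 11.4 95.0 jaw z [ 0.198 -0.98  -0.005]
```

View pics/w9.png

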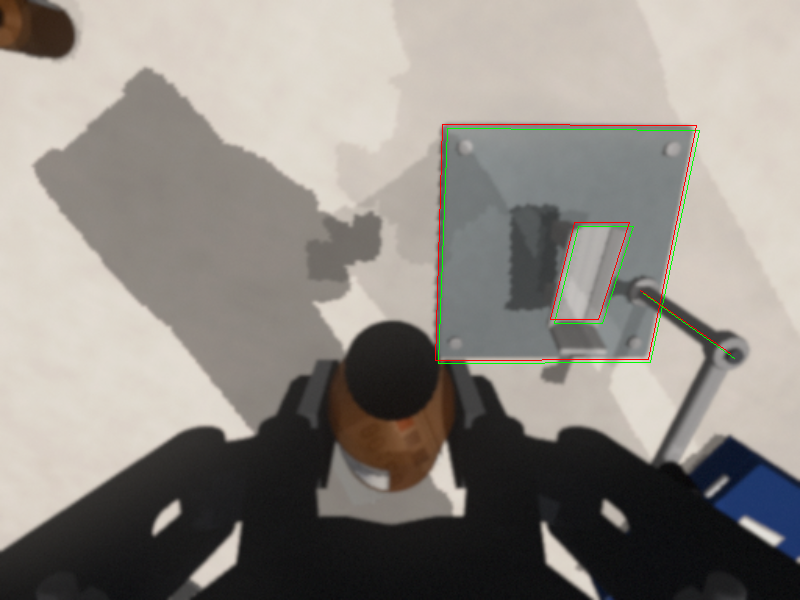

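View pics/w9raw.png

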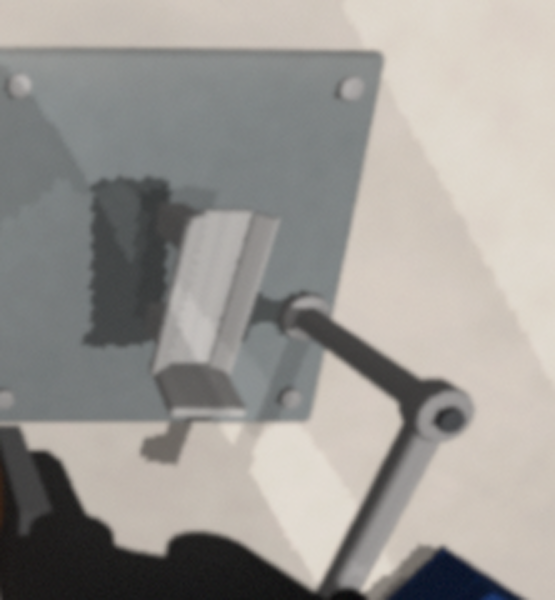

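```bash
cat > fit2.py <<'E'
from h import *
d=np.load('w9.npz');C={k:d[k] for k in ('R','t','fx','fy','cx','cy','dist')}
K=lambda x,y:np.array((290+x/2.5,60+y/2.5))
t=np.radians(15)
def crad(x0,x,y,z): return (x0+x*np.cos(t)+z*np.sin(t),y,62-x*np.sin(t)+z*np.cos(t))
obs=[('S',(-75,72.5,8),K(382,54)),('S',(75,72.5,8),K(308,418)),('S',(-75,-72.5,8),np.array((443,125))*.64),('S',(25,58,96),K(447,418)),
('C',(0,-13.5,-11.9),K(155,372)),('C',(-60,-13.5,-11.9),K(203,212)),('C',(-60,13.5,-11.9),K(281,217)),('C',(0,13.5,-11.9),K(236,372)),
('C',(0,-13.5,7),K(171,414)),('C',(0,13.5,7),K(245,411))]
def res(v,full=0):
    p=v[:3];e=v[4:]
    c=dict(C);dR=Ro.from_rotvec(e[3:]*.006).as_matrix();cen=-C['R'].T@C['t']+e[:3]*2;c['R']=dR@C['R'];c['t']=-c['R']@cen
    r=[]
    for k,X,o in obs:
        X=crad(v[3],*X) if k=='C' else X
        r+=list(proj(c,stand2w(p,X))[0]-o)
    return np.array(r) if full else np.r_[r,e,(v[:2]-(475,144.5))/3]
s=least_squares(res,np.r_[475,145,3.34,32,np.zeros(6)],loss='soft_l1')
print(s.x.round(3));print(res(s.x,1).reshape(-1,2).round(1));J=s.jac;print(np.sqrt(np.diag(np.linalg.inv(J.T@J)))[:4].round(2))
e=np.array([0.]*6)
s2=least_squares(lambda v:res(np.r_[v,e]),[475,145,3.34,32],loss='soft_l1');print(s2.x.round(3),s2.fun[:20].reshape(-1,2).round(1).tolist())
E
python3 fit2.py
```

```text
[ 4.75537e+02  1.43726e+02  3.34300e+00  3.32910e+01 -1.18000e-01
  1.69000e-01 -4.02000e-01 -2.00000e-01 -1.12900e+00 -3.86000e-01]
[[ 2.4 -0.4]
 [ 1.2  3.3]
 [ 0.1 -0. ]
 [-0.9 -0.2]
 [ 0.1  0. ]
 [-3.8  2.5]
 [ 0.   0.5]
 [-1.8 -0.1]
 [-0.  -2.2]
 [ 2.7 -1.3]]
[2.04 2.21 0.01 0.75]
[475.143 144.945   3.345  33.35 ] [[3.0, -0.6], [1.8, 3.3], [0.3, 0.1], [-0.9, -0.1], [0.1, -0.0], [-4.0, 2.5], [-0.1, 0.6], [-1.7, -0.1], [-0.1, -2.3], [2.7, -1.3]]
```

```bash
cat > place.py <<'E'
from h import *
o=np.array([442.9,138.0,62.]);h=0.2024;t=np.radians(15)
u=np.array([np.cos(h),np.sin(h),0]);a=u*np.cos(t)+np.array([0,0,np.sin(t)]);n=-u*np.sin(t)+np.array([0,0,np.cos(t)])
Rf=tgt(h,np.radians(118));bt=np.array([27.1,14.2,0])
def tcp(gap,lift,lat=0): return o+a*gap+n*lift+np.array([-np.sin(h),np.cos(h),0])*lat-Rf@bt
E
python3 - <<'E'
from place import *
p,R,s=now()
print(tcp(4,0),tcp(4,75)); print((Rf@np.array([-.731,-.682,0])).round(3),a.round(3))
plan(p,R,tcp(4,75),Rf,8)
E
```

```text
[476.65468474 144.92679466  62.85045265] [457.63950283 141.02469155 135.29488962]
[0.946 0.194 0.259] [0.946 0.194 0.259]
[[1.5, 3.9, 12.8, 0.001, 0, -0.05], [1.2, 4, 12.8, 0.001, 0, -0.05], [1.1, 4, 12.8, 0.001, 0, -0.05], [0.8, 4.1, 12.8, 0.001, 0, -0.05], [0.7, 4.1, 12.8, 0.001, 0, -0.05], [0.4, 4.2, 12.8, 0.001, 0, -0.05], [0.2, 4.2, 12.8, 0.001, 0, -0.05], [0.1, 4.3, 12.8, 0.001, 0, -0.05]]
end [457.6 141.1 135.3] err [ 0.1 -0.   0. ] rot err 0.005106479490689578 max [1.50e+00 4.30e+00 1.28e+01 1.00e-03 0.00e+00 5.00e-02]
```

{"method": "drive_tool", "body": {"deltas": [[1.5,3.9,12.8,0.001,0,-0.05],[1.2,4,12.8,0.001,0,-0.05],[1.1,4,12.8,0.001,0,-0.05],[0.8,4.1,12.8,0.001,0,-0.05],[0.7,4.1,12.8,0.001,0,-0.05],[0.4,4.2,12.8,0.001,0,-0.05],[0.2,4.2,12.8,0.001,0,-0.05],[0.1,4.3,12.8,0.001,0,-0.05],[0,0,0,0,0,0],[0,0,0,0,0,0]]}}

```text
time_s: 10.8
tool_pos: [457.9, 141.2, 136.1]
tcp_rot: [0.1, 0.236, -0.665, 0.701]
wrist_force: [-0.9, 0.0, -0.7]
grip_width: 33.9
```

```bash
cat > views.py <<'E'
from look import *
from place import *
def views(tag,bottle=None):
    v,c,p,R,s=look(tag)
    out=[]
    # current believed bottle
    b=p+R@bt; ax=R@np.array([-.731,-.682,0]);print('base in cradle frame',[round(float((b-o)@k),1) for k in (-a,np.array([-np.sin(h),np.cos(h),0])*-1,n)],'axis angle',np.degrees(np.arccos(min(1,ax@a))).round(2), 'F',s['wrist_force'].round(1))
    for nm,(x,y,w,hh) in (('scene',(215,135,120,110)),('side',(215,120,120,130))):
        im=get_image(nm)[:,:,::-1].copy();cc=camera_info(nm)
        f=390//hh if False else 4
        cr=cv2.resize(im[y:y+hh,x:x+w],None,fx=3.3,fy=3.3,interpolation=2)
        out.append(cr[:363] if cr.shape[0]>=363 else cv2.copyMakeBorder(cr,0,363-cr.shape[0],0,0,0))
    cv2.imwrite(f'pics/{tag}.png',v);cv2.imwrite(f'pics/{tag}s.png',np.hstack(out))
    return p,R,s
E
python3 - <<'E'
from views import *
views('w10')
E
```

```text
[457.9 141.2 136.1] [ 0.33  0.61 -0.93  1.6   0.29  1.62 -2.04] heading/pitch 11.4 117.7 jaw z [ 0.197 -0.98   0.003]
base in cradle frame [-4.5, -0.3, 75.6] axis angle 1.36 F [-0.9  0.  -0.7]
```

View pics/w10.png

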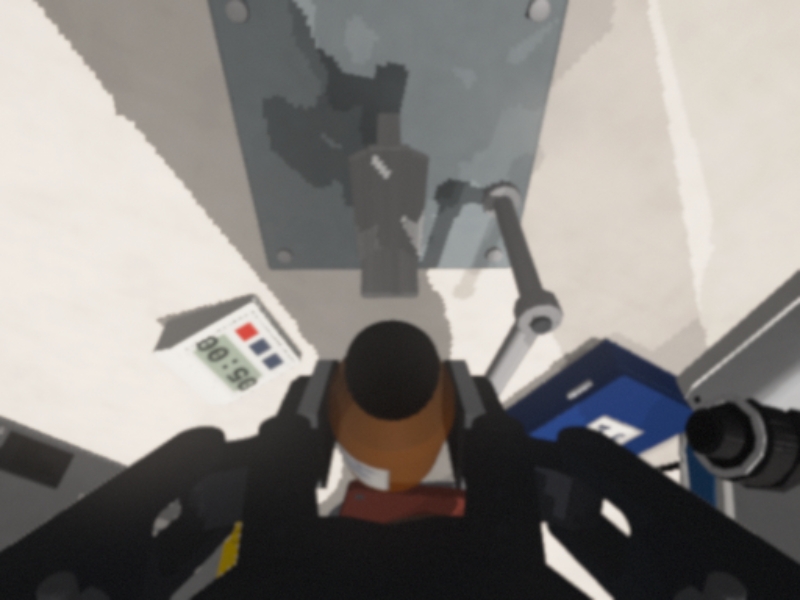

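View pics/w10s.png

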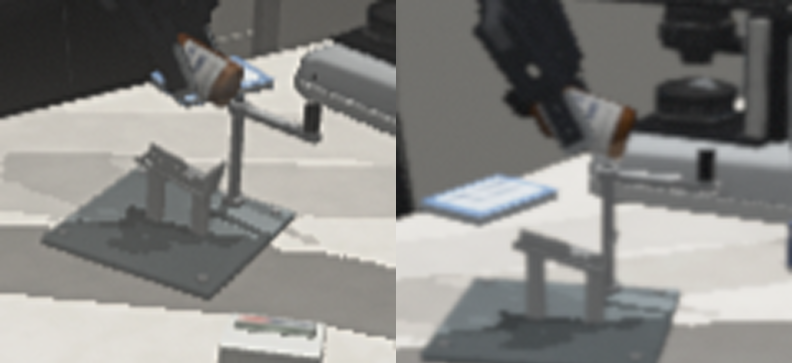

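```bash
python3 - <<'E'
from place import *
d=np.load('w10.npz');c={k:d[k] for k in ('R','t','fx','fy','cx','cy','dist')}
lat=np.array([np.sin(h),-np.cos(h),0])
v=cv2.imread('pics/w10.png')
P=[o-a*(-x)+lat*y+n*z for x,y,z in ((0,-13.5,-11.9),(60,-13.5,-11.9),(60,13.5,-11.9),(0,13.5,-11.9),(0,13.5,7),(0,-13.5,7))]
q=(proj(c,P)/.64);print(q.round(0).tolist())
cv2.polylines(v,[q.astype(int)],True,(0,255,0),1)
cv2.imwrite('pics/w10c.png',cv2.resize(v[100:320,280:520],None,fx=3,fy=2.7))
E
```

```text
[[361.0, 259.0], [352.0, 159.0], [428.0, 158.0], [420.0, 258.0], [421.0, 293.0], [360.0, 294.0]]
```

View pics/w10c.png

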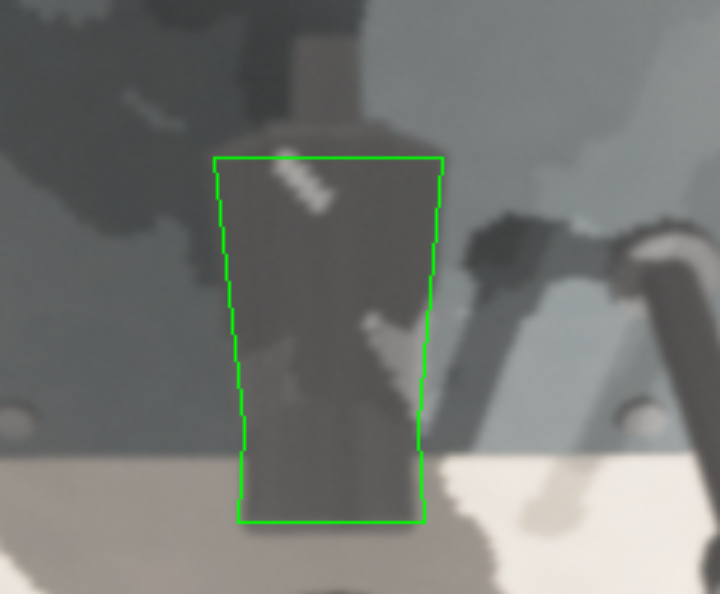

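```bash
python3 - <<'E'
from place import *
p,R,s=now()
plan(p,R,tcp(4,10),Rf,6)
E
```

```text
[[-7.4, 8.2, 0, 0, -0.001, -0.001], [-7.4, 8.1, 0.1, 0, -0.001, -0.001], [-7.4, 8.1, 0.1, 0, -0.001, -0.001], [-7.4, 8.1, 0, 0, -0.001, -0.001], [-7.5, 8.2, 0.1, 0, -0.001, -0.001], [-7.5, 8.1, 0.1, 0, -0.001, -0.001]]
end [474.2 144.4  72.5] err [-0.  0. -0.] rot err 0.0027913852210205686 max [7.5e+00 8.2e+00 1.0e-01 0.0e+00 1.0e-03 1.0e-03]
```

{"method": "drive_tool", "body": {"deltas": [[-7.4,8.2,0,0,-0.001,-0.001],[-7.4,8.1,0.1,0,-0.001,-0.001],[-7.4,8.1,0.1,0,-0.001,-0.001],[-7.4,8.1,0,0,-0.001,-0.001],[-7.5,8.2,0.1,0,-0.001,-0.001],[-7.5,8.1,0.1,0,-0.001,-0.001],[0,0,0,0,0,0],[0,0,0,0,0,0]]}}

```text
time_s: 11.75
tool_pos: [474.1, 143.5, 71.4]
tcp_rot: [0.102, 0.241, -0.664, 0.7]
wrist_force: [0.4, -0.0, -0.4]
grip_width: 34.0
```

```bash
python3 - <<'E'
from views import *
p,R,s=views('w11')
plan(p,R,tcp(4,0),Rf,4)
E
```

```text
[474.1 143.5  71.4] [ 0.29  0.71 -0.88  1.6   0.35  1.55 -2.05] heading/pitch 11.6 118.2 jaw z [ 0.202 -0.979  0.002]
base in cradle frame [-3.6, 0.9, 9.1] axis angle 1.31 F [ 0.4 -0.  -0.4]
[[-1.6, 1.6, -0.2, 0, 0, 0.001], [-1.6, 1.6, -0.2, 0, 0, 0.001], [-1.6, 1.5, -0.2, 0, 0, 0.001], [-1.7, 1.6, -0.3, 0, 0, 0.001]]
end [476.6 145.   62.8] err [ 0. -0.  0.] rot err 0.0021709021765108525 max [1.7e+00 1.6e+00 3.0e-01 0.0e+00 0.0e+00 1.0e-03]
```

View pics/w11.png

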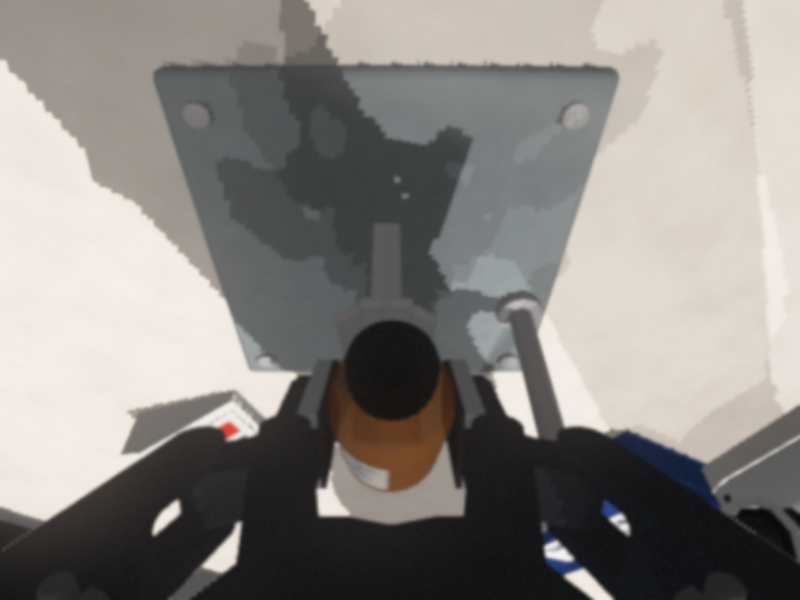

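View pics/w11s.png

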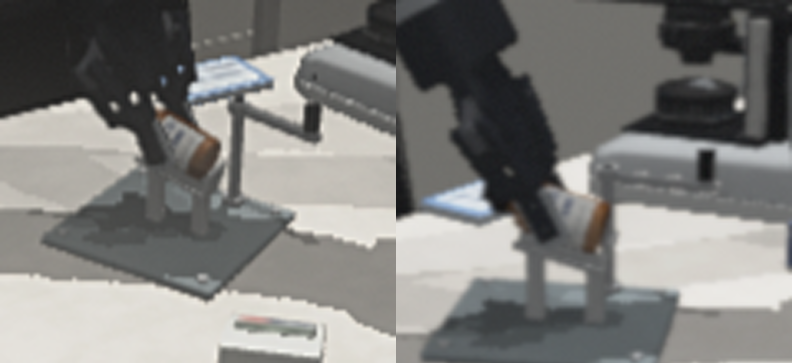

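{"method": "drive_tool", "body": {"deltas": [[-1.6,1.6,-0.5,0,0,0.001],[-1.6,1.6,-0.5,0,0,0.001],[-1,1,-0.3,0,0,0],[0,0,0,0,0,0],[0,0,0,0,0,0]]}}

```text
time_s: 12.4
tool_pos: [475.6, 145.0, 65.9]
tcp_rot: [0.101, 0.24, -0.664, 0.701]
wrist_force: [-0.6, 1.2, -0.8]
grip_width: 33.5
```

```bash
python3 - <<'E'
from views import *
p,R,s=views('w12')
E
```

```text
[475.6 145.   65.9] [ 0.28  0.72 -0.88  1.6   0.36  1.54 -2.06] heading/pitch 11.6 118.0 jaw z [ 0.202 -0.979  0.002]
base in cradle frame [-3.8, -0.2, 3.2] axis angle 1.3 F [-0.6  1.2 -0.8]
```

View pics/w12.png

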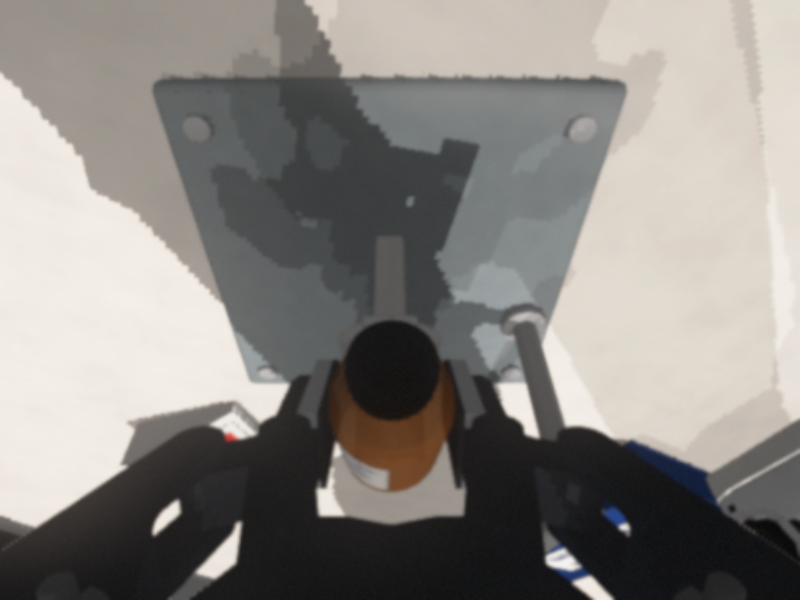

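View pics/w12s.png

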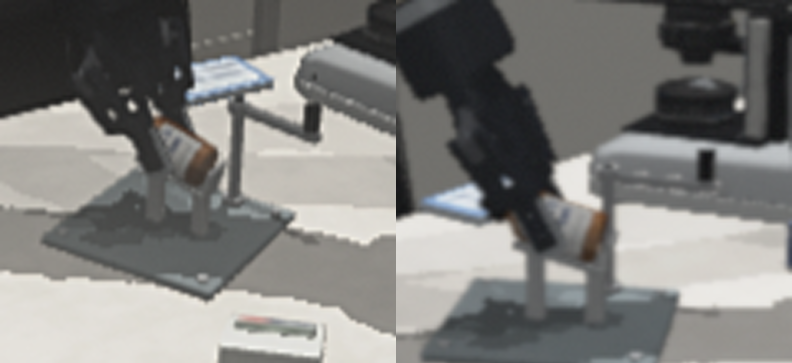

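{"method": "drive_tool", "body": {"deltas": [[-0.7,0.7,0,0,0,0],[-0.7,0.7,0,0,0,0],[-0.7,0.7,0,0,0,0],[0,0,0,0,0,0],[0,0,0,0,0,0]]}}

```text
time_s: 13.05
tool_pos: [476.3, 145.3, 63.8]
tcp_rot: [0.101, 0.24, -0.664, 0.701]
wrist_force: [-1.6, -0.1, 7.6]
grip_width: 33.6
```

```bash
python3 - <<'E'
from views import *
p,R,s=views('w13');print(s['wrist_force'],s['moment'])
E
```

```text
[476.3 145.3  63.8] [ 0.28  0.73 -0.88  1.6   0.36  1.54 -2.06] heading/pitch 11.7 118.1 jaw z [ 0.202 -0.979  0.002]
base in cradle frame [-4.0, -0.4, 1.1] axis angle 1.3 F [-1.6 -0.1  7.6]
[-1.62273263 -0.14779643  7.5971348 ] [-0.20300018  0.62210287 -0.01879323]
```

View pics/w13s.png

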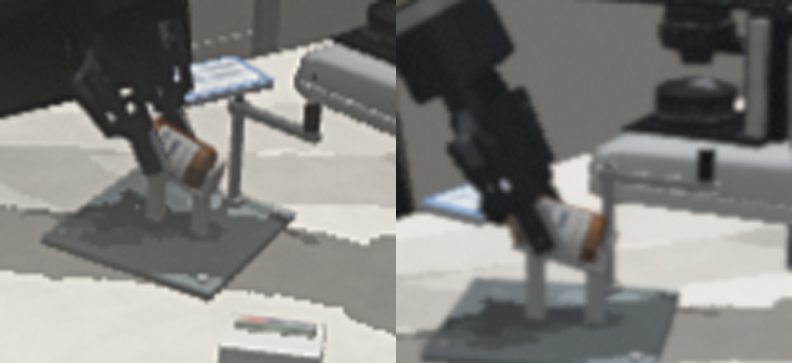

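{"method": "drive_tool", "body": {"deltas": [[0,0,0,0,0,0],[0,0,0,0,0,0],[0,0,0,0,0,0],[0,0,0,0,0,0],[0,0,0,0,0,0]], "jaw": 0.35}}

```text
time_s: 13.7
tool_pos: [476.5, 145.1, 63.0]
tcp_rot: [0.101, 0.24, -0.664, 0.701]
wrist_force: [-0.6, -0.1, -0.4]
grip_width: 55.5
```

```bash
python3 - <<'E'
from views import *
p,R,s=views('w14');print(s['wrist_force'],s['grip_width'])
E
```

```text
[476.5 145.1  63. ] [ 0.28  0.73 -0.88  1.6   0.36  1.54 -2.06] heading/pitch 11.6 118.0 jaw z [ 0.202 -0.979  0.002]
base in cradle frame [-3.9, -0.2, 0.2] axis angle 1.3 F [-0.6 -0.1 -0.4]
[-0.62702378 -0.12754123 -0.36786869] 55.483342510463785
```

View pics/w14.png

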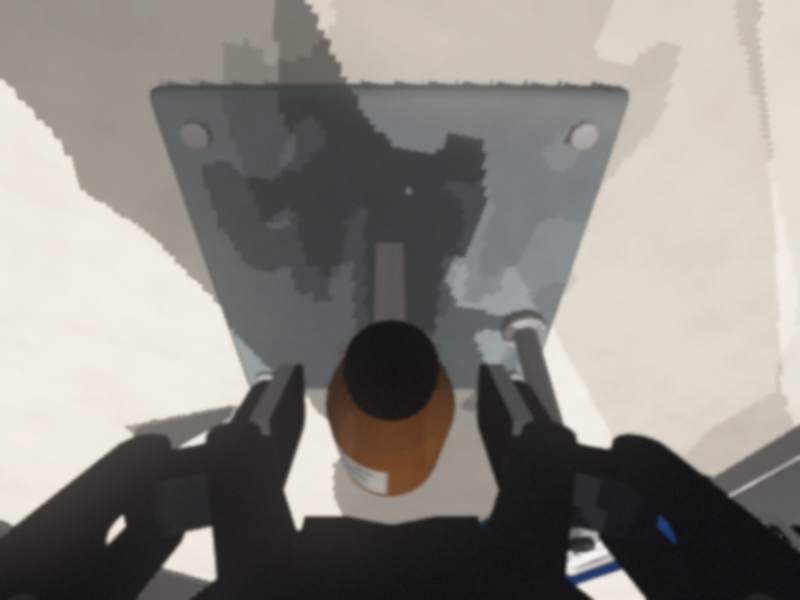

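View pics/w14s.png

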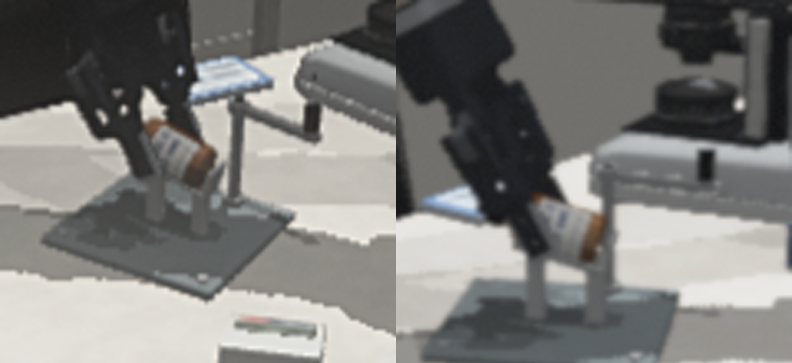

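{"method": "drive_tool", "body": {"deltas": [[0,-10,0,0,0,0],[0,-15,0,0,0,0],[0,-20,0,0,0,0],[0,-25,0,0,0,0],[0,-25,0,0,0,0],[0,-20,0,0,0,0],[0,0,0,0,0,0],[0,0,0,0,0,0]]}}

```text
time_s: 14.65
tool_pos: [529.8, 156.6, 165.2]
tcp_rot: [0.1, 0.239, -0.665, 0.701]
wrist_force: [-0.5, -0.2, -1.2]
grip_width: 55.5
```

```bash
python3 - <<'E'
from views import *
p,R,s=views('w15');print(s['wrist_force'],s['grip_width'])
E
```

```text
[529.8 156.6 165.2] [ 0.23  0.71 -0.89  1.37  0.33  1.75 -2.03] heading/pitch 11.6 118.0 jaw z [ 0.202 -0.979  0.002]
base in cradle frame [-83.0, -0.7, 84.7] axis angle 1.3 F [-0.5 -0.2 -1.2]
[-0.46309425 -0.21851343 -1.23122242] 55.47521633744331
```

View pics/w15.png

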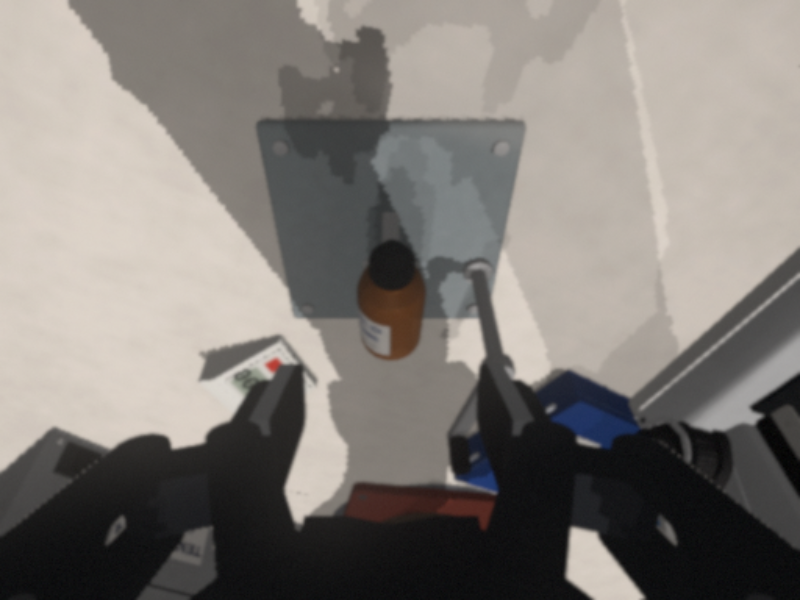

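View pics/w15s.png

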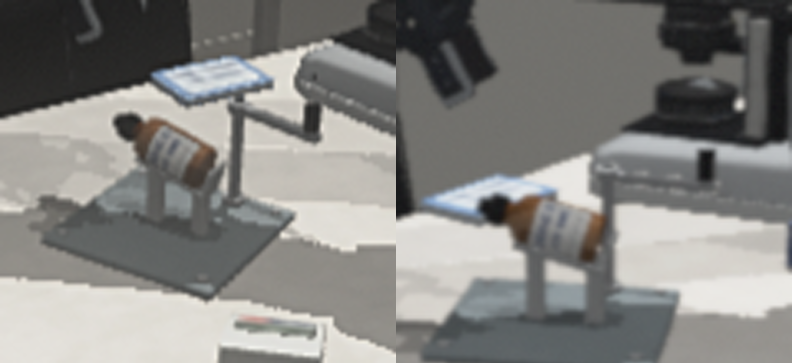

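```bash
python3 - <<'E'
from kin import *
from place import *
st=[475.2,144.6,3.344]
kn=lambda q:(25+70*np.cos(-np.pi/2+q),58+70*np.sin(-np.pi/2+q),107.5)
for q in (1.344,1.0,.67,.33,0): print(q,stand2w(st,kn(q)).round(1))
def tri(obs):
    def f(X): return np.concatenate([proj({k:np.load(n+'.npz')[k] for k in ('R','t','fx','fy','cx','cy','dist')},X)[0]-np.array(px)*.64 for n,px in obs])
    s=least_squares(f,[350,0,80]);return s.x.round(0),s.fun.round(1)
print('blackring',tri([('w10',(708,430)),('w15',(682,447))]))
print('blackring3',tri([('w10',(708,430)),('w15',(682,447)),('w1',(770,420))]))
print('bluebox left-top corner',tri([('w10',(607,341)),('w15',(572,371))]))
print('scope foot corner',tri([('w9',(733,437)),('w10',(607,341))]))
# overlay knob candidates on w15
d=np.load('w15.npz');c={k:d[k] for k in ('R','t','fx','fy','cx','cy','dist')}
v=cv2.imread('pics/w15.png')
for q,col in ((1.344,(0,255,0)),(1.40,(0,0,255))):
    k=np.array(kn(q));P=stand2w(st,[(25,58,95.5),(k[0],k[1],95.5),(k[0],k[1],117.5)]);Q=(proj(c,P)/.64).astype(int)
    cv2.polylines(v,[Q],False,col,1)
lat=np.array([np.sin(h),-np.cos(h),0]);th=np.linspace(0,6.28,40)
for g in (4,):
    for z,r in ((0,17.5),(50,17.5),(65,11),(80,11)):
        P=[o+a*(g+z)+lat*r*np.cos(t_)+n*r*np.sin(t_) for t_ in th];cv2.polylines(v,[(proj(c,P)/.64).astype(int)],True,(0,255,0),1)
P=[o+lat*y+n*z for y,z in ((-13.5,-12),(-13.5,7),(13.5,7),(13.5,-12))];cv2.polylines(v,[(proj(c,P)/.64).astype(int)],True,(255,255,0),1)
cv2.imwrite('pics/w15o.png',v[200:520,250:750])
E
```

```text
1.344 [[392.4  84.5 107.5]]
1.0 [[397.1 108.  107.5]]
0.67 [[408.8 127.8 107.5]]
0.33 [[426.8 143.1 107.5]]
0 [[448.3 151.3 107.5]]
blackring (array([  24., -467., -164.]), array([ 1. ,  3.3, -1. , -3.6]))
blackring3 (array([434., -44., 111.]), array([ 47.3,  -3.3,   1.6,   1. , -90.7,   1.7]))
bluebox left-top corner (array([349., -49., -13.]), array([ 0.4,  0.4, -0.4, -0.5]))
scope foot corner (array([367., -32.,   5.]), array([-0.3, -0.3,  0.3,  0.3]))
```

View pics/w15o.png

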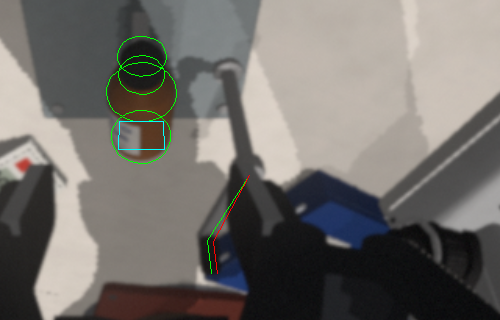

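```bash
python3 - <<'E'
from rig import *
import cv2,numpy as np
a=get_image('scene')[:,:,::-1];b=get_image('side')[:,:,::-1]
cv2.imwrite('pics/ab.png',np.hstack([cv2.resize(a[0:260,232:432],(400,520)),cv2.resize(b[0:260,230:430],(400,520))]))
E
```

```text
(no output)
```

View pics/ab.png

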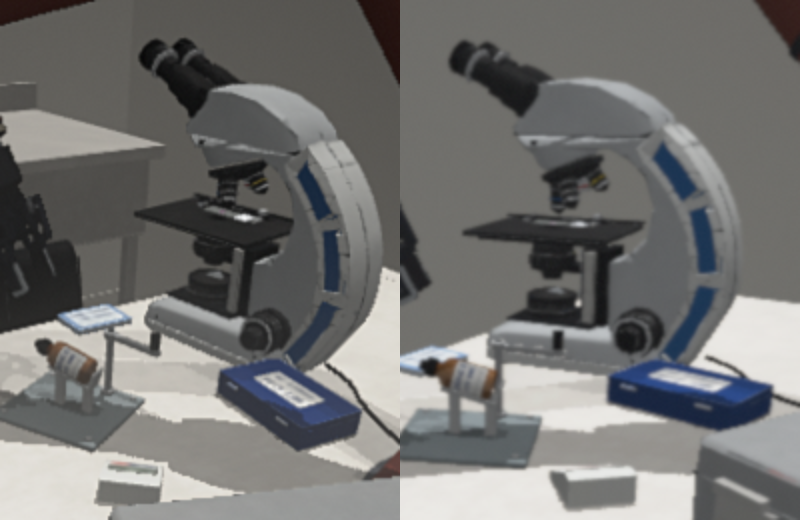

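```bash
python3 - <<'E'
from kin import *
from rig import camera_info
C={n:camera_info(n) for n in ('scene','side')}
def tri(a,b):
    f=lambda X:np.concatenate([proj(C['scene'],X)[0]-a,proj(C['side'],X)[0]-b]);s=least_squares(f,[400,0,80]);return s.x.round(0),s.fun.round(1)
print('stageL',tri((299.5,107),(262.5,115)));print('stageR',tri((232+147,118),(230+121,114)));print('eye',tri((307,26),(257.5,26)));print('foot',tri((307,154),(277.5,162.5)))
print('foot right/focus knob',tri((232+132,167),(230+119,166)))
print('timer',tri((232+65,233),(230+100,236)))
P=pickle.load(open('poses.pkl','rb'))[:1]
_,_,s=now();P=P+[(pp,RR,qq) for pp,RR,qq in [pickle.load(open('poses.pkl','rb'))[2]]]
p,R,s=now();P.append((p,R,s['qpos']));pickle.dump(P,open('poses.pkl','wb'))
kp,f=fit();print(kp.round(1),f[:18].round(2));np.save('kin.npy',kp)
h=np.radians(11.6)
q=s['qpos']
for hd in (11.6,):
  for ph in (105,118):
    q=s['qpos']
    for X in ([392.4,84.5,150],[392.4,84.5,112],[409,128,112],[448,151,112]):
        b=ik(np.array(X),tgt(np.radians(hd),np.radians(ph)),kp,q,1);q=b[1];
        T=fk(q,kp);print(hd,ph,X,np.round(b[2],2),q.round(2))
E
```

```text
stageL (array([ 582., -112.,  187.]), array([-0.4, -0.8,  0.4,  0.7]))
stageR (array([ 361., -188.,  188.]), array([-0.4, -1. ,  0.5,  0.9]))
eye (array([ 618., -172.,  411.]), array([-0.6, -1.3,  0.6,  1.1]))
foot (array([528., -88.,  64.]), array([-1. , -2.4,  1.2,  1.9]))
foot right/focus knob (array([ 342., -103.,   71.]), array([-0.3, -0.8,  0.4,  0.7]))
timer (array([303., 238.,  30.]), array([ 0.9,  2.3, -1.1, -1.8]))
[300.7   1.4 508.6  -6.5  -5.3  30.5 490.8 -20.9 -17.6 -20.9 403.   -1.6] [-0.03 -0.68  0.39  0.    0.   -0.    0.09  0.31 -0.    0.    0.   -0.
 -0.42  0.45 -0.07  0.    0.    0.  ]
11.6 105 [392.4, 84.5, 150] [0. 0.] [ 0.48  0.2  -0.86  1.93  0.1   1.35 -1.8 ]
11.6 105 [392.4, 84.5, 112] [0. 0.] [ 0.46  0.26 -0.85  1.97  0.15  1.27 -1.83]
11.6 105 [409, 128, 112] [0. 0.] [ 0.37  0.32 -0.86  1.91  0.17  1.28 -1.93]
11.6 105 [448, 151, 112] [0. 0.] [ 0.31  0.4  -0.84  1.81  0.22  1.31 -1.98]
11.6 118 [392.4, 84.5, 150] [0. 0.] [ 0.45  0.45 -0.92  1.77  0.21  1.58 -1.92]
11.6 118 [392.4, 84.5, 112] [0. 0.] [ 0.43  0.5  -0.9   1.8   0.24  1.51 -1.95]
11.6 118 [409, 128, 112] [0. 0.] [ 0.35  0.55 -0.9   1.74  0.25  1.53 -2.02]
11.6 118 [448, 151, 112] [0. 0.] [ 0.28  0.62 -0.88  1.63  0.28  1.57 -2.04]
```

```bash
python3 - <<'E'
from h import *
p,R,s=now()
plan(p,R,[392.4,84.5,165],tgt(np.radians(11.6),np.radians(108)),8)
E
```

```text
[[16, 9, 5, 0, 0, 0.022], [17, 8, 5, 0, 0, 0.022], [17, 8, 5, 0, 0, 0.022], [17, 7, 5, 0, 0, 0.022], [17, 7, 6, 0, 0, 0.022], [17, 7, 5, 0, 0, 0.022], [17, 7, 6, 0, 0, 0.022], [18, 6, 5, 0, 0, 0.022]]
end [392.1  84.9 164.7] err [ 0.3 -0.4  0.3] rot err 0.0024551591969271132 max [18.     9.     6.     0.     0.     0.022]
```

{"method": "drive_tool", "body": {"deltas": [[16,9,5,0,0,0.022],[17,8,5,0,0,0.022],[17,8,5,0,0,0.022],[17,7,5,0,0,0.022],[17,7,6,0,0,0.022],[17,7,5,0,0,0.022],[17,7,6,0,0,0.022],[18,6,5,0,0,0.022],[0,0,0,0,0,0],[0,0,0,0,0,0]], "jaw": 0.4, "squeeze": 20}}

```text
time_s: 15.9
tool_pos: [392.6, 84.7, 165.2]
tcp_rot: [0.039, 0.18, -0.683, 0.707]
wrist_force: [0.0, 0.5, -0.6]
grip_width: 51.4
```

```bash
cat > kv.py <<'E'
from look import *
st=[475.2,144.6,3.344]
kn=lambda q:(25+70*np.cos(-np.pi/2+q),58+70*np.sin(-np.pi/2+q),107.5)
def kv(tag,qs):
    v,c,p,R,s=look(tag)
    for q,col in zip(qs,((0,255,0),(0,0,255),(255,0,0))):
        k=np.array(kn(q));P=stand2w(st,[(25,58,95.5),(k[0],k[1],95.5),(k[0],k[1],117.5)]);Q=(proj(c,P)/.64).astype(int)
        cv2.polylines(v,[Q],False,col,1)
    cv2.imwrite(f'pics/{tag}.png',v);print(s['grip_width'],s['wrist_force'].round(1));return c,p,R
E
python3 -c "
from kv import *
kv('w16',(1.344,1.28))"
```

```text
[392.6  84.7 165.2] [ 0.63  0.27 -1.04  1.87  0.16  1.44 -1.85] heading/pitch 11.6 107.9 jaw z [ 0.201 -0.98   0.003]
51.421671929045296 [ 0.   0.5 -0.6]
```

View pics/w16.png

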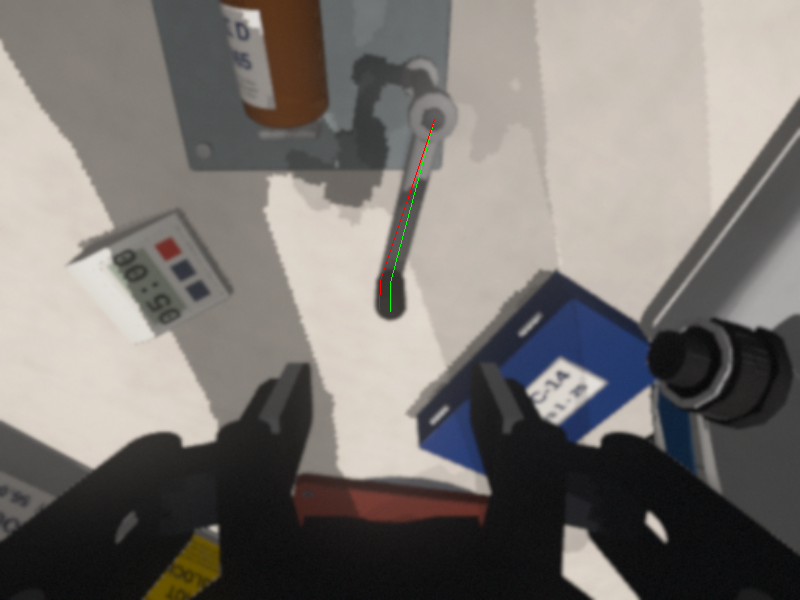

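{"method": "drive_tool", "body": {"deltas": [[-3,8,0,0,0,0],[-3,9,0,0,0,0],[-3,9,0,0,0,0],[-3,8,0,0,0,0],[-3,8,0,0,0,0],[-3,8,0,0,0,0],[0,0,0,0,0,0],[0,0,0,0,0,0]]}}

```text
time_s: 16.75
tool_pos: [394.2, 85.5, 111.9]
tcp_rot: [0.039, 0.181, -0.683, 0.707]
wrist_force: [0.5, -0.2, 0.4]
grip_width: 51.4
```

```bash
python3 -c "
from kv import *
kv('w17',(1.344,))"
```

```text
[394.2  85.5 111.9] [ 0.58  0.35 -1.01  1.92  0.23  1.35 -1.9 ] heading/pitch 11.6 108.0 jaw z [ 0.202 -0.979  0.002]
51.396393040369276 [ 0.5 -0.2  0.4]
```

View pics/w17.png

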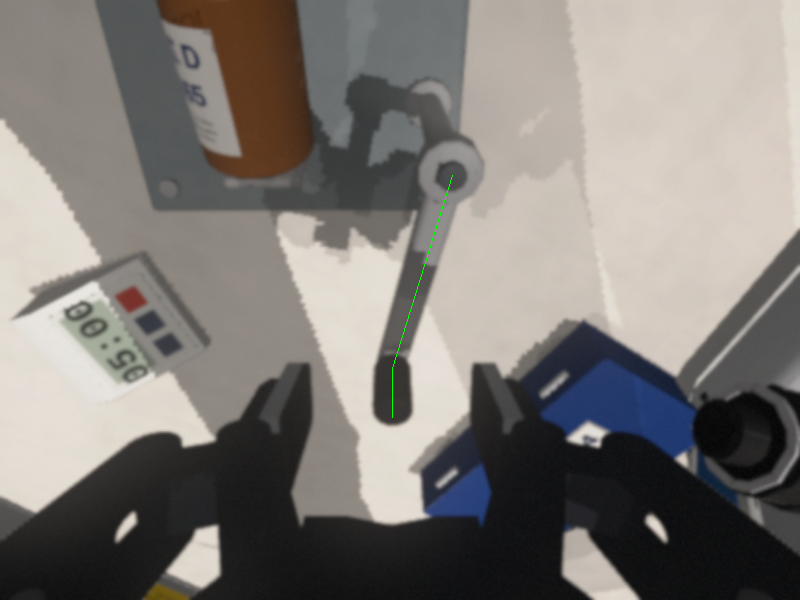

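{"method": "drive_tool", "body": {"deltas": [[-2,-0.5,0,0,0,0],[0,0,0,0,0,0],[0,0,0,0,0,0],[0,0,0,0,0,0],[0,0,0,0,0,0],[0,0,0,0,0,0],[0,0,0,0,0,0],[0,0,0,0,0,0]], "jaw": 1, "squeeze": 20}}

```text
time_s: 17.6
tool_pos: [396.5, 85.8, 112.0]
tcp_rot: [0.039, 0.18, -0.683, 0.707]
wrist_force: [0.9, -0.3, 4.2]
grip_width: 12.0
```

```bash
python3 -c "
from kv import *
c,p,R=kv('w18',(1.344,))
import numpy as np
hx=stand2w(st,[(25,58,0)])[0];d=p[:2]-hx[:2];print('hinge',hx,'radius',np.hypot(*d),'q',np.arctan2(d[1],d[0])-st[2]+np.pi/2)
"
```

```text
[396.5  85.8 112. ] [ 0.58  0.35 -1.01  1.92  0.23  1.35 -1.9 ] heading/pitch 11.6 107.9 jaw z [ 0.202 -0.979  0.002]
12.008860310090316 [ 0.9 -0.3  4.2]
hinge [462.36999372  82.75833978   0.        ] radius 65.96767680907051 q 1.3216115050148027
```

View pics/w18.png

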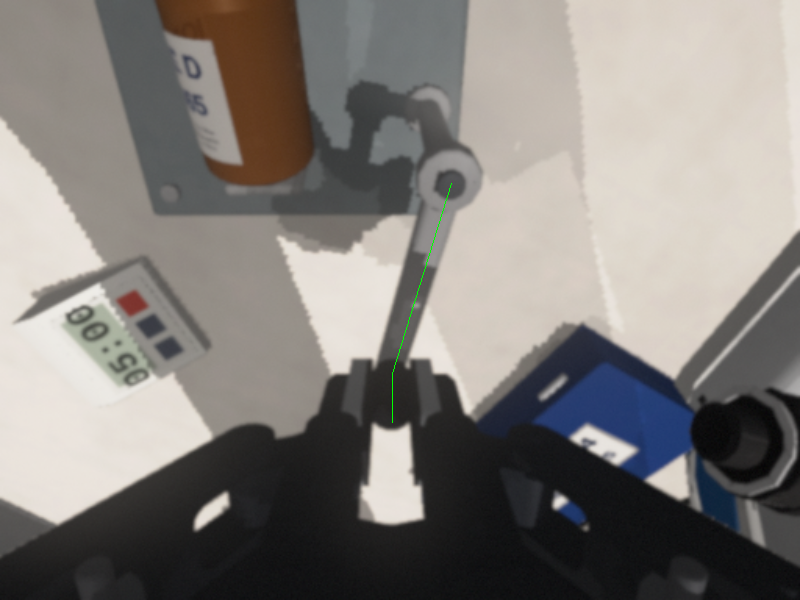

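```bash
cat > arc.py <<'E'
from kv import *
import sys
def arc(q0,q1,n):
    p,R,s=now();qs=np.linspace(q0,q1,n+1);K=np.array([stand2w(st,kn(q))[0] for q in qs]);rows=[];acc=np.zeros(3)
    for i in range(n):
        d=R.T@(K[i+1]-K[0])-acc;d=d.round(1);acc+=d;rows.append(d.tolist()+[0,0,0])
    print(rows,'end',p+R@acc)
arc(*map(float,sys.argv[1:3]),int(sys.argv[3]))
E
python3 arc.py 1.335 0.65 10; python3 arc.py 0.65 0 10
```

```text
[[-1.2, -0.4, -4.6, 0, 0, 0], [-1.5, -0.5, -4.5, 0, 0, 0], [-1.8, -0.6, -4.4, 0, 0, 0], [-2.1, -0.7, -4.3, 0, 0, 0], [-2.4, -0.8, -4.1, 0, 0, 0], [-2.6, -0.8, -3.9, 0, 0, 0], [-2.9, -1.0, -3.7, 0, 0, 0], [-3.1, -1.0, -3.6, 0, 0, 0], [-3.3, -1.0, -3.2, 0, 0, 0], [-3.6, -1.2, -3.1, 0, 0, 0]] end [413.77219417 129.62674688 111.94409857]
[[-3.5, -1.1, -2.6, 0, 0, 0], [-3.7, -1.2, -2.4, 0, 0, 0], [-3.8, -1.3, -2.1, 0, 0, 0], [-4.0, -1.3, -1.9, 0, 0, 0], [-4.0, -1.3, -1.6, 0, 0, 0], [-4.2, -1.3, -1.3, 0, 0, 0], [-4.2, -1.4, -1.0, 0, 0, 0], [-4.3, -1.4, -0.8, 0, 0, 0], [-4.3, -1.4, -0.4, 0, 0, 0], [-4.3, -1.4, -0.1, 0, 0, 0]] end [435.11627557 108.29325481 111.99211241]
```

{"method": "drive_tool", "body": {"deltas": [[-1.2,-0.4,-4.6,0,0,0],[-1.5,-0.5,-4.5,0,0,0],[-1.8,-0.6,-4.4,0,0,0],[-2.1,-0.7,-4.3,0,0,0],[-2.4,-0.8,-4.1,0,0,0],[-2.6,-0.8,-3.9,0,0,0],[-2.9,-1,-3.7,0,0,0],[-3.1,-1,-3.6,0,0,0],[-3.3,-1,-3.2,0,0,0],[-3.6,-1.2,-3.1,0,0,0],[0,0,0,0,0,0]]}}

```text
time_s: 18.75
tool_pos: [413.9, 130.2, 111.7]
tcp_rot: [0.039, 0.18, -0.683, 0.707]
wrist_force: [-0.2, -0.2, 3.3]
grip_width: 11.6
```

```bash
python3 -c "
from kv import *
c,p,R=kv('w19',(.65,))
"
```

```text
[413.9 130.2 111.7] [ 0.47  0.42 -1.    1.85  0.26  1.37 -2.  ] heading/pitch 11.7 107.9 jaw z [ 0.202 -0.979  0.001]
11.624998440966902 [-0.2 -0.2  3.3]
```

View pics/w19.png

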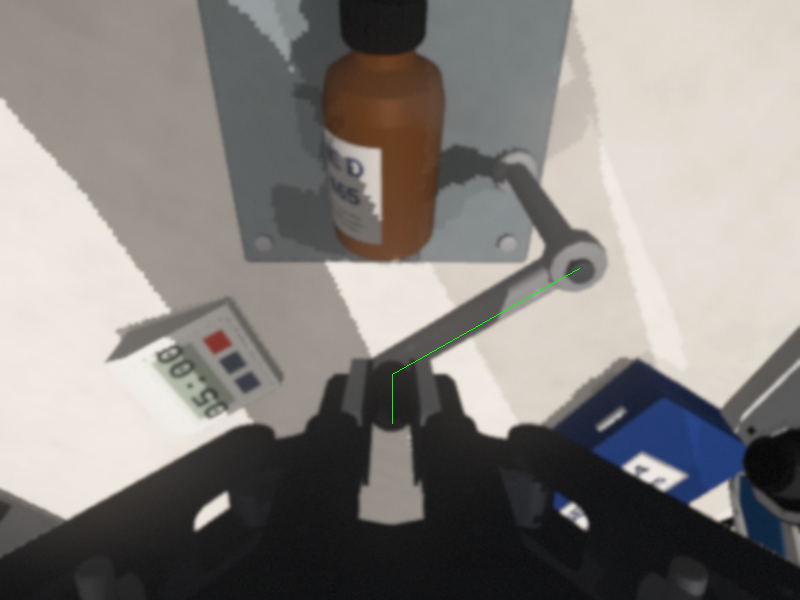

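{"method": "drive_tool", "body": {"deltas": [[-3.5,-1.1,-2.6,0,0,0],[-3.7,-1.2,-2.4,0,0,0],[-3.8,-1.3,-2.1,0,0,0],[-4,-1.3,-1.9,0,0,0],[-4,-1.3,-1.6,0,0,0],[-4.2,-1.3,-1.3,0,0,0],[-4.2,-1.4,-1,0,0,0],[-4.3,-1.4,-0.8,0,0,0],[-3,-1,-0.3,0,0,0],[0,0,0,0,0,0],[0,0,0,0,0,0]]}}

```text
time_s: 19.9
tool_pos: [446.4, 151.0, 111.8]
tcp_rot: [0.039, 0.18, -0.683, 0.707]
wrist_force: [-1.4, 1.9, 1.2]
grip_width: 11.7
```

```bash
python3 -c "
from kv import *
c,p,R=kv('w20',(0.08,0))
"
```

```text
[446.4 151.  111.8] [ 0.4   0.5  -0.97  1.77  0.3   1.4  -2.04] heading/pitch 11.6 107.9 jaw z [ 0.202 -0.979  0.002]
11.663525818915126 [-1.4  1.9  1.2]
```

View pics/w20.png

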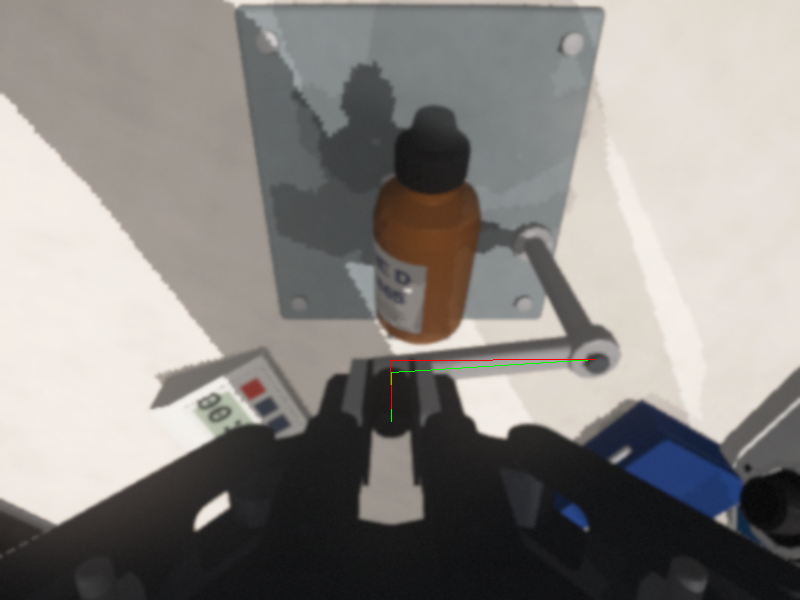

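{"method": "drive_tool", "body": {"deltas": [[-1.5,-0.5,0,0,0,0],[-1.5,-0.5,0,0,0,0],[-1.5,-0.5,0,0,0,0],[0,0,0,0,0,0]]}}

```text
time_s: 20.35
tool_pos: [451.2, 152.4, 111.9]
tcp_rot: [0.039, 0.18, -0.683, 0.706]
wrist_force: [-1.5, 4.0, 0.9]
grip_width: 11.9
```

{"method": "drive_tool", "body": {"deltas": [[-1,-0.3,0.3,0,0,0],[-1,-0.3,0.3,0,0,0],[-1,-0.3,0.3,0,0,0],[0,0,0,0,0,0]]}}

```text
time_s: 20.75
tool_pos: [454.1, 153.1, 111.9]
tcp_rot: [0.038, 0.181, -0.684, 0.706]
wrist_force: [-2.7, 6.6, -0.5]
grip_width: 11.7
```

```bash
python3 -c "
from kv import *
c,p,R=kv('w21',(0.08,0))
"
```

```text
[454.1 153.1 111.9] [ 0.39  0.51 -0.97  1.75  0.3   1.41 -2.04] heading/pitch 11.7 107.9 jaw z [ 0.203 -0.979 -0.   ]
11.71922791883909 [-2.7  6.6 -0.5]
```

View pics/w21.png

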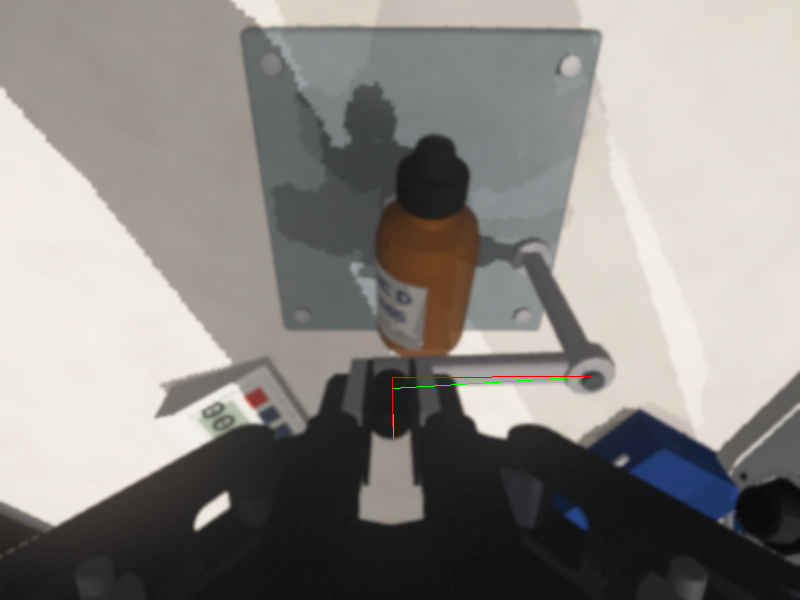

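{"method": "drive_tool", "body": {"deltas": [[-1,-0.3,-1,0,0,0],[-1,-0.3,-0.5,0,0,0],[-1,-0.3,0,0,0,0],[0,0,0,0,0,0]]}}

```text
time_s: 21.2
tool_pos: [457.1, 153.8, 111.8]
tcp_rot: [0.039, 0.18, -0.683, 0.707]
wrist_force: [-3.8, 3.5, 2.1]
grip_width: 11.7
```

```bash
python3 -c "
from kv import *
c,p,R=kv('w22',(0.,))
import numpy as np
im=np.load('w22.npz')['im'][:,:,::-1]
cv2.imwrite('pics/w22c.png',cv2.resize(im[190:280,200:410],None,fx=3.8,fy=3.8,interpolation=2))
out=[]
for nm,(x,y,w,hh) in (('scene',(235,150,90,90)),('side',(225,150,90,90))):
    out.append(cv2.resize(get_image(nm)[y:y+hh,x:x+w,::-1],(396,396),interpolation=2))
cv2.imwrite('pics/w22s.png',np.hstack(out))
"
```

```text
[457.1 153.8 111.8] [ 0.38  0.52 -0.96  1.74  0.31  1.41 -2.05] heading/pitch 11.6 107.9 jaw z [ 0.202 -0.979  0.002]
11.689057532432996 [-3.8  3.5  2.1]
```

View pics/w22c.png

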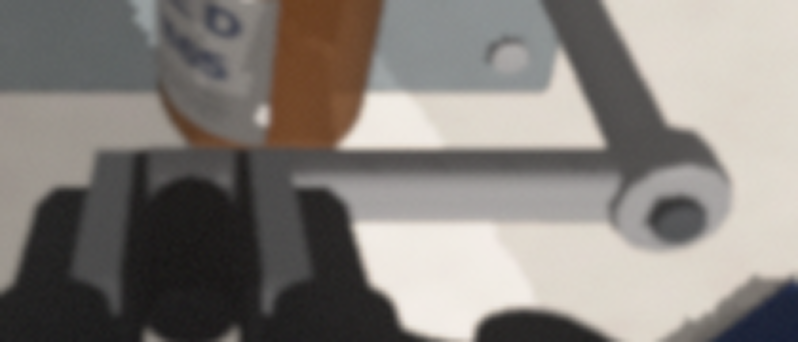

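View pics/w22s.png

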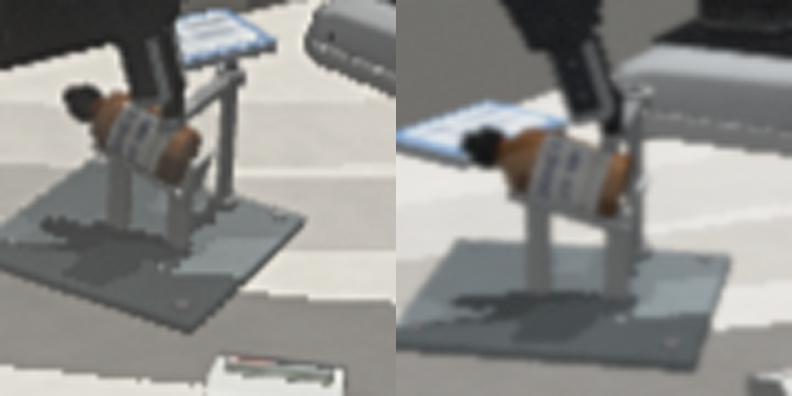

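{"method": "drive_tool", "body": {"deltas": [[-1.2,-0.4,0,0,0,0],[-1.2,-0.4,0,0,0,0],[0,0,0,0,0,0]]}}

```text
time_s: 21.65
tool_pos: [457.7, 154.0, 111.6]
tcp_rot: [0.04, 0.182, -0.682, 0.707]
wrist_force: [-8.9, 2.5, 4.9]
grip_width: 11.4
```

{"method": "drive_tool", "body": {"deltas": [[0,0,0,0,0,0],[0,0,0,0,0,0],[0,0,0,0,0,0],[0,0,0,0,0,0],[0,-8,0,0,0,0],[0,-12,0,0,0,0],[0,-20,0,0,0,0],[0,-25,0,0,0,0],[0,-25,0,0,0,0],[0,-20,0,0,0,0],[0,0,0,0,0,0],[0,0,0,0,0,0]], "jaw": 0.6}}

```text
time_s: 22.85
tool_pos: [493.1, 161.3, 217.0]
tcp_rot: [0.038, 0.18, -0.683, 0.707]
wrist_force: [-0.5, -0.1, -1.1]
grip_width: 34.2
```

```bash
python3 -c "
from kv import *
c,p,R=kv('w23',(0.,0.12))
import numpy as np
out=[]
for nm,(x,y,w,hh) in (('scene',(235,150,90,90)),('side',(225,150,90,90))):
    out.append(cv2.resize(get_image(nm)[y:y+hh,x:x+w,::-1],(396,396),interpolation=2))
cv2.imwrite('pics/w23s.png',np.hstack(out))
"
```

```text
[493.1 161.3 217. ] [ 0.36  0.48 -0.98  1.54  0.27  1.62 -2.02] heading/pitch 11.6 107.9 jaw z [ 0.202 -0.979  0.002]
34.22812598605971 [-0.5 -0.1 -1.1]
```

View pics/w23.png

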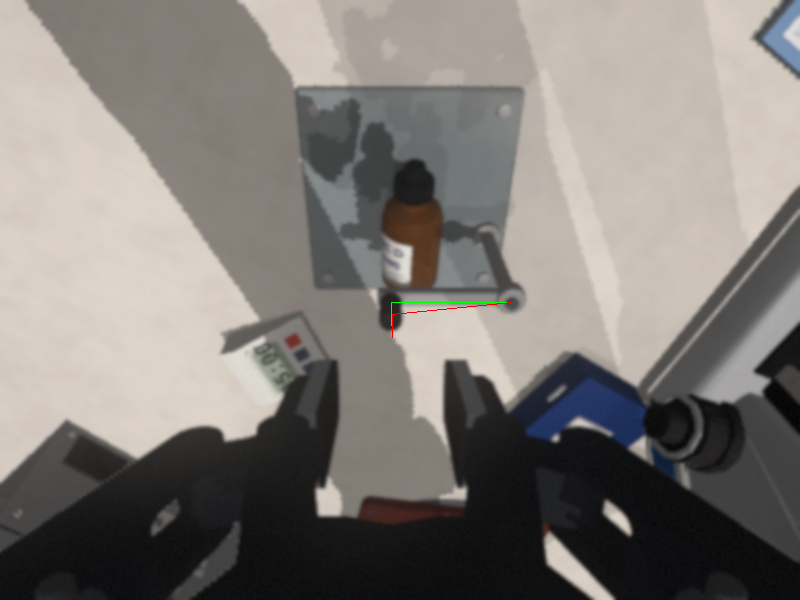

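View pics/w23s.png

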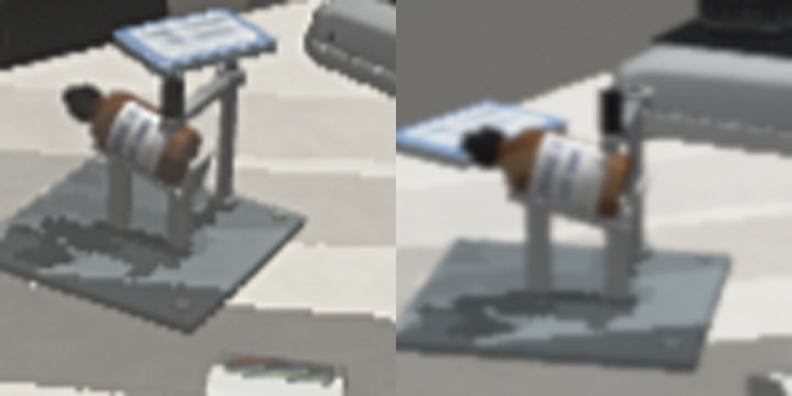

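```bash
python3 -c "
from rig import *
print(ctrl.sign_off())"
```

```text
the job is handed in; nothing more can be done
None
```

I laid the larger bottle on its side in the V cradle, cap at the raised end, and swung the keeper closed over it. I handed the job in at about 23 s of the 48 s allowed.

- **Placing:** I gripped the bottle low on its body, tipped it over the stand and lowered it until the wrist felt 7.6 N of contact. Then I let go. By the measured arm pose, its base was about 4 mm from the end stop, and sideways and height errors were under about 1 mm. That assumes the bottle did not shift in the grip.
- **Keeper:** I gripped the knob and moved it round its arc until it stopped moving and the force rose to 8.9 N. In the last wrist picture the arm lies on, or just past, the line I projected for fully closed.
- **Last checks:** The scene, side and wrist pictures show the bottle in the cradle and under the keeper. The gripper was well clear, with no contact force. The timer looked unmoved. I did not look at the small bottle again after the grasp, but the arm stayed away from it.
- **Disagreements:** The first position estimates from different cameras differed by up to about 9 mm, so I relied on closer wrist pictures. My first try at a flat approach ran into joint limits; I changed to a steeper one with a different heading. Nothing was touched by that.

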